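Clip the reference clamp on and hold the housing up for the scan

TASK

Take the red spring clamp with the white reference balls off its parking rail and clip it onto the blue tab of the aluminium housing, gripping the tab and let go of, while the housing still sits in its cradle. Then lift the housing straight up by its yellow bridge bar until its underside is about 12 cm above the cradle rests, and finish while still holding it there, level and steady over the cradle with the clamp in place. Never tip the housing, and leave the other things on the table where they are.

Things in the scene. Friction and masses are not known exactly. Their poses are not given: they have to be found in the camera images.
- cradle: fixed scanning cradle: dark base plate 250 x 180 x 12 mm with two white rests and low orange corner stops (tops 42 mm above the table) standing about 6 mm outside the housing. Origin on the table under its centre; x along its long side, z up
- cradle_rest (a point): point at the centre of the cradle, at the level of the rests' tops (34 mm above the table); axes as the cradle's
- housing: loose open-topped aluminium tray, 200 (x) x 130 (y) x 45 mm (z), walls 6 mm, 0.5 to 0.8 kg, lying on the cradle's rests, long sides parallel. Origin at the centre of its underside, z up; +x points to the end with the blue tab. It balances under the yellow bridge bar within a few mm
- bridge (a point): centre of the housing's yellow bridge bar: 14 mm thick (housing x), 70 mm long (housing y), 18 mm high, on two dark posts (12 mm x 10 mm, 26 mm either side of the middle), centre 100 mm above the housing's underside and 55 mm above the tray's rim; free below between the posts. Pinch it across its 14 mm. Axes as the housing's
- tab_top (a point): middle of the upper edge of the blue tab: an upright plate 6 mm thick (housing x), 60 mm wide (housing y), standing 30 mm above the rim on the housing's +x end wall; its upper edge is 75 mm above the housing's underside. Axes as the housing's
- rail: fixed parking rail: upright steel strip 6 mm thick (its y), 110 mm long (its x), upper edge 80 mm above the table, on a foot 130 x 70 x 12 mm. Origin on the table under its centre, z up
- clamp: loose red spring clamp like a clothes peg, 52 g, parked on the rail, jaws down, rail edge 12 mm below the pivot. Frame of its +y half: origin on the pivot, x along the pivot, y across the jaws, z up. Jaws 22 mm wide (x) reach 34 mm below the pivot. White 14 mm balls 26 mm either side along x, at pivot height. It may face either way on the tab
- clamp_mouth (a point): midway between the clamp's jaws, 18 mm below the pivot; axes as the clamp's. Let go, the jaws close and bite with about 10 N; squeezed to the stop their ends are about 20 mm apart and each half leans 12 degrees
- clamp_jaw (a joint): opening of the clamp: 0 with the jaws on a 6 mm plate, about -0.16 rad empty and shut, 0.42 rad squeezed fully open
- caliper: bystander: digital caliper, 200 mm long, lying flat
- dots_jar: bystander: jar, 60 mm across, 70 mm high
- screwdriver: bystander: screwdriver lying on the table
- brush: bystander: brush lying on the table
- gauge_case: bystander: wooden gauge case 90 x 50 x 30 mm
- clamp_tails (a point): between the clamp's tails, 28 mm above the pivot. Tails 22 mm wide (x) rise to 46 mm above the pivot in a V: 25 mm over all at the foot, 43 mm at the top. Squeezing them along y (8 N to begin, 17 N for all) opens the jaws to a hard stop: tails parallel, about 25 mm over all

How it is judged (in metres and radians):
On the way:
1. the clamp grips the blue tab, let go of, with the housing still in its cradle (x of clamp_mouth in the frame of tab_top between -0.008 and 0.008 m and y of clamp_mouth in the frame of tab_top between -0.024 and 0.024 m and z of clamp_mouth in the frame of tab_top below 0.004 m and angle between clamp's own z axis and vertical below 0.3 rad and contact force between clamp and housing above 2 N and contact force between the fingers and clamp below 0.3 N and z of housing in the frame of cradle_rest below 0.01 m), for 0.3 s.
At the end, for the whole second after the job is handed in: Fingers hold the housing 90-150 mm above the rests, within 40 mm of the cradle's centre, tilt under 5 deg, under 20 mm/s; the clamp, untouched, grips the tab over 2 N: mouth within 8 mm of its mid-plane, 24 mm of its middle, at most 4 mm above the edge, lean under 17 deg (x of clamp_mouth in the frame of tab_top between -0.008 and 0.008 m and y of clamp_mouth in the frame of tab_top between -0.024 and 0.024 m and z of clamp_mouth in the frame of tab_top below 0.004 m and angle between clamp's own z axis and vertical below 0.3 rad and contact force between clamp and housing above 2 N and contact force between the fingers and clamp below 0.3 N and z of housing in the frame of cradle_rest between 0.09 and 0.15 m and horizontal distance between housing and cradle_rest below 0.04 m and angle between housing's own z axis and vertical below 0.09 rad and linear speed of housing below 0.02 m/s and angular speed of housing below 0.1 rad/s and linear speed of clamp below 0.03 m/s and contact force between the fingers and housing above 3 N and contact force between housing and cradle below 0.1 N); the arm keeps its last pose, push and grip.
It fails at once if the housing is tipped by more than 17 degrees (angle between housing's own z axis and vertical above 0.3 rad).
It fails at once if another thing on the table is pushed more than 3 cm or knocked over (distance of any of caliper, dots_jar, screwdriver, brush, gauge_case from where it was at the start of the episode above 0.03 m or angle between dots_jar's own z axis and vertical above 0.5 rad).
It also fails if it takes over 58 s, if anything falls off the work surface, if the arm or the gripper's body presses on something with over 40 N, if the wrist force passes 120 N, or if a joint passes its speed limit or range.

ROBOT

A 7-joint arm with a two-finger parallel gripper is mounted at the origin on the work surface. World frame = base frame: x ahead of the robot, y to its left, z up, the work surface at z = 0. Lengths are in m, angles in degrees, forces in N, time in s.
With the tool pointing down it reaches from about 0.425 to 0.875 m from the base axis. Payload 4.7 kg.
Tool frame: the origin (TCP) lies at the very end of the fingers, on their centre line; the grasp point (between the pads) lies 19 mm behind it; z points along the fingers, y is the direction in which the jaws open and shut (so a half turn about z gives the same grasp; the last joint's range is limited). The gripper opens to 87 mm and grips with 3 to 60 N. Pads are 19 mm wide; open, the fingers measure 117 mm over their backs; the gripper's body (75 mm by 190 mm) begins 51 mm behind the grasp point.
Start: joints at [68.99, 18.392, -4.016, 83.108, 1.295, 78.541, -3.26], TCP at [0.242, -0.603, 0.223] pointing down, gripper open.
Joint ranges: [-163.93, 163.93], [-17.29, 119.83], [-79.2, 71.16], [3.27, 140.29], [-89.18, 269.18], [5.43, 117.66], [-154.24, 154.24]. Speed limits (degrees/s): [147.25, 147.25, 180, 180, 180, 180, 180].

INTERFACE

Orientations are given as [roll, pitch, yaw] about the fixed x, y, z axes, in that order (R = Rz(yaw) Ry(pitch) Rx(roll)).
In Python, from cell import sensors, imaging, ticket gives the robot as it stands.
- The arm moves only by the tool carry_out, never from a script. Its argument "plan" is a list of rows, each an object of numbers: "fingers": the closure, from -1 (fully open) to 1 (shut); "dx", "dy", "dz": the shift along the tool's x, y, z normalised to -1 to 1, where 1 is 0.03 m; "rx", "ry", "rz": the turn, a rotation vector about the tool's x, y, z normalised to -1 to 1, where 1 is 10 degrees. A call has 1 to 12 rows; each row shifts and turns the commanded pose from where the row before left it, along the tool's axes as they then stand; what a row does not reach is not made up. A row lasts 1/8 s, in which the tool goes at most 62.5 mm and 10.7 degrees, less where a joint would pass 70% of its speed; a pose out of reach is approached as far as the arm can. A call with a number of a shift or a turn outside -1 to 1 is refused whole. A call with a gripper value outside its range is refused whole. The fingers move at their own pace and stop on an object; "force" is the grip in N (left out, the last holds). Time passes only in rows, so rows that do not move let the fingers close. It gives the time, the measured TCP pose, the force and the opening at its end, in the units of the state.
- sensors.get_obs(): the state, without advancing time (a new reading comes with each control period).
- imaging.read_camera(name): name is "scene" or "side" or "wrist"; returns a dict with "color" (400x640x3 uint8, red, green, blue), "mtx" (3x3 intrinsics, pixels), "extrinsics" (4x4, takes a point from world to camera coordinates); the wrist camera has in their place "tool_from_camera" (4x4, takes a point from camera to tool coordinates, whose origin is the TCP and whose axes are the flange's). Camera axes: x right, y down, z forward; pixel columns grow to the right and rows downward; lengths in m; the calibration is good to about 2 mm. A picture is of the moment at which its call begins: read the wrist's pose just before it. There is no depth.
- ticket.sign_off(): hands the job in, once; it reports no verdict.
The state is a dict: "time_s": time; "qpos": joint angles; "joint_velocities": joint speeds; "effort": joint torques, N m; "tool_pos": TCP position; "tool_rot": TCP orientation; "force": force on the tool from outside, world axes, zero at the start; "wrist_torque": the same for the moment, N m; "grip_width": finger opening in m.
Only numpy, scipy, OpenCV 4.12 (cv2) and the standard library are available. Lean on these libraries where they do the work, as an engineer would, in place of code of your own. Each camera call takes 0.05 s, during which the arm holds its last target.

## Working session

There is one attempt and no reset: what is moved stays moved. The work goes in short steps, Python scripts to look and compute and a tool call to move; the robot and the scene stay as the last step left them, time stands still between calls to the robot, and variables do not carry over. Pictures are saved under pics/ and viewed, and the job is handed in when it is done.

Besides the shell and the picture viewer there is one more tool, called after ">>>" by a JSON object that holds its "api" and its "payload". carry_out: Moves the arm, as the interface text tells. Scaled input: -1 to 1 covers 0.03 m each way for a shift and 10 degrees each way for a turn. Its arguments: {"type":"object","properties":{"plan":{"type":"array"},"force":{"type":"number"}},"required":["plan"]}

```bash
ls; mkdir -p pics
python3 - <<'E'
from cell import sensors, imaging
import cv2
o=sensors.get_obs();print(o)
for n in ["scene","side","wrist"]:
    r=imaging.read_camera(n)
    cv2.imwrite(f"pics/{n}0.png",r["color"][:,:,::-1])
    print(n,r["mtx"].tolist(),{k:v.tolist() for k,v in r.items() if k not in("color","mtx")})
E
```

```text
pics
{'time_s': 0.0, 'qpos': array([68.99012111, 18.43931098, -4.01431797, 83.17384363,  1.29488231,
       78.54146346, -3.25761752]), 'joint_velocities': array([-0.03915305, -0.00735874, -0.06400386, -0.02679794,  0.02424706,
        0.04498919,  0.00712077]), 'effort': array([ 5.81938116e-05, -4.91289067e+01, -4.03471906e-01, -3.12527633e+01,
       -6.37629256e-02,  4.38201951e-02,  2.13743347e-04]), 'tool_pos': array([ 0.2413125 , -0.60295395,  0.22146778]), 'tool_rot': array([-1.79890613e+02,  6.00694768e-03,  2.18208182e+01]), 'force': array([ 0.73045393,  0.1168456 , -0.0821765 ]), 'wrist_torque': array([ 0.01366203,  0.06328723, -0.01033234]), 'grip_width': 0.08730469916495386}
scene [[366.9906018322459, 0.0, 326.6569850267926], [0.0, 366.9906018322459, 198.48001291284743], [0.0, 0.0, 1.0]] {'extrinsics': [[0.0738925417368407, 0.9972171519566231, 0.009891618633545058, -0.04032803980565393], [0.838447874638057, -0.05675153178211712, -0.5420188420666837, -0.46738272762779154], [-0.5399491214833065, 0.04834475652959247, -0.8403081165414864, 1.5167256841473153], [0.0, 0.0, 0.0, 1.0]]}
side [[491.0770682918381, 0.0, 319.7467914827633], [0.0, 491.0770682918381, 199.7771987114881], [0.0, 0.0, 1.0]] {'extrinsics': [[-0.9965735264451567, -0.08172631347206666, 0.012728553528589866, 0.606647996816733], [-0.06093627992126522, 0.6214030942593548, -0.7811177659189789, 0.1266433847228229], [0.05592831284798328, -0.7792169172516501, -0.6242539705046444, 1.5453901038750608], [0.0, 0.0, 0.0, 1.0]]}
wrist [[309.8718469598399, 0.0, 315.78469942623406], [0.0, 309.8718469598399, 199.50370131399995], [0.0, 0.0, 1.0]] {'tool_from_camera': [[-0.0004722418913645316, -0.960662286511795, -0.27771882950481486, 0.07672673846549646], [0.9999998104109205, -0.0005634134095246392, 0.0002484822960534836, -0.000944725368908883], [-0.00039517808330489785, -0.2777186595086084, 0.9606623704481313, -0.162986570041271], [0.0, 0.0, 0.0, 1.0]]}
```

View pics/scene0.png

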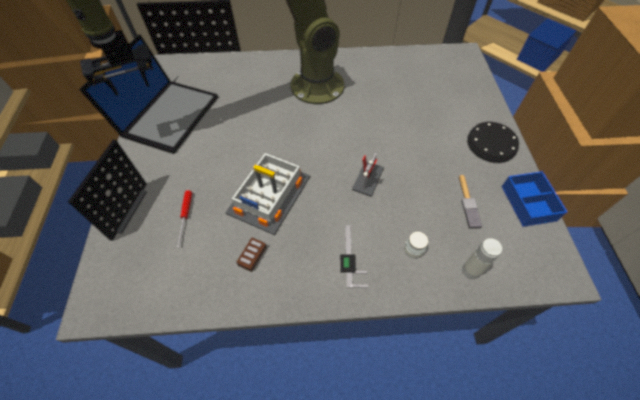

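View pics/side0.png

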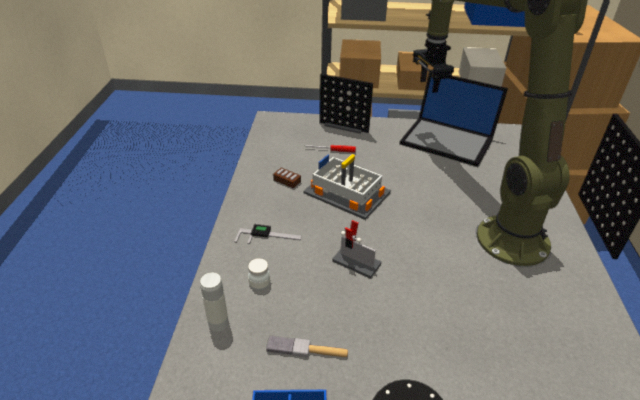

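View pics/wrist0.png

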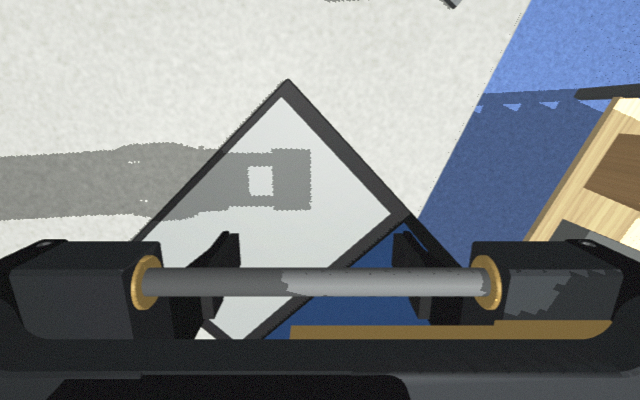

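The scene view shows the clamp on its rail near (370,165), the housing near (268,190) with its yellow bar near (264,171) and blue tab near (250,202). The side view shows the clamp at (351,235), bar at (348,160) and tab at (323,161). Next I'll triangulate by colour.

```bash
cat > h.py <<'E'
import numpy as np, cv2
from cell import sensors, imaging
from scipy.spatial.transform import Rotation as R
def cam(n):
    o=sensors.get_obs(); r=imaging.read_camera(n)
    K=r["mtx"]
    if n=="wrist":
        T=np.eye(4);T[:3,:3]=R.from_euler('xyz',o["tool_rot"],degrees=True).as_matrix();T[:3,3]=o["tool_pos"]
        E=np.linalg.inv(T@r["tool_from_camera"])
    else: E=r["extrinsics"]
    return r["color"],K,E
def proj(K,E,p):
    q=E[:3,:3]@np.asarray(p)+E[:3,3]; q=K@q; return q[:2]/q[2]
def ray(K,E,uv):
    d=E[:3,:3].T@np.linalg.solve(K,[uv[0],uv[1],1]); c=-E[:3,:3].T@E[:3,3]; return c,d/np.linalg.norm(d)
def onz(K,E,uv,z):
    c,d=ray(K,E,uv); return c+d*(z-c[2])/d[2]
def tri(obs):
    A=np.zeros((3,3));b=np.zeros(3);L=[]
    for K,E,uv in obs:
        c,d=ray(K,E,uv);M=np.eye(3)-np.outer(d,d);A+=M;b+=M@c;L.append((c,d))
    p=np.linalg.solve(A,b); return p,[np.linalg.norm(np.cross(p-c,d)) for c,d in L]
def hsv(im,lo,hi):
    return cv2.inRange(cv2.cvtColor(im,cv2.COLOR_RGB2HSV),np.array(lo),np.array(hi))
def blobs(m,amin=15):
    n,l,s,c=cv2.connectedComponentsWithStats(m)
    return [(s[i,4],s[i,:4].tolist(),c[i].round(1).tolist()) for i in range(1,n) if s[i,4]>=amin],l
YEL=((22,150,100),(34,255,255)); BLU=((100,150,60),(125,255,255))
def redm(im): return hsv(im,(0,150,70),(6,255,255))|hsv(im,(174,150,70),(180,255,255))
def crop(im,x0,y0,x1,y1,f,name):
    cv2.imwrite(name,cv2.resize(im[y0:y1,x0:x1,::-1],None,fx=f,fy=f,interpolation=cv2.INTER_NEAREST))
E
python3 - <<'E'
from h import *
rois={"scene":(220,130,400,250),"side":(270,120,400,290)}
for n,(x0,y0,x1,y1) in rois.items():
    im,K,E=cam(n)
    crop(im,x0,y0,x1,y1,4 if n=="scene" else 3,f"pics/{n}c.png")
    for nm,m in [("y",hsv(im,*YEL)),("b",hsv(im,*BLU)),("r",redm(im))]:
        k=np.zeros_like(m);k[y0:y1,x0:x1]=m[y0:y1,x0:x1]
        print(n,nm,blobs(k,6)[0])
E
```

```text
scene y [(np.int32(128), [254, 165, 21, 13], [263.7, 170.5])]
scene b [(np.int32(19), [243, 199, 13, 6], [249.3, 201.4])]
scene r [(np.int32(7), [363, 157, 3, 6], [364.0, 159.4])]
side y [(np.int32(89), [341, 154, 14, 14], [347.8, 160.5])]
side b [(np.int32(45), [320, 156, 8, 12], [323.4, 161.3])]
side r [(np.int32(143), [331, 145, 25, 7], [342.9, 148.2]), (np.int32(135), [345, 221, 13, 20], [351.4, 230.0])]
```

View pics/scenec.png

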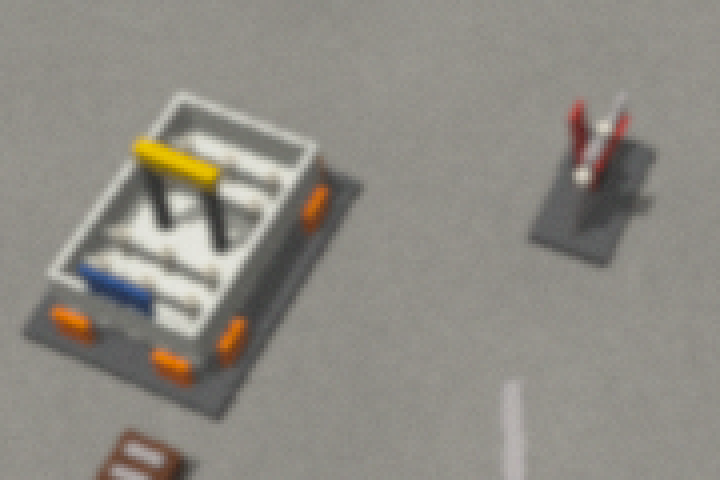

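View pics/sidec.png

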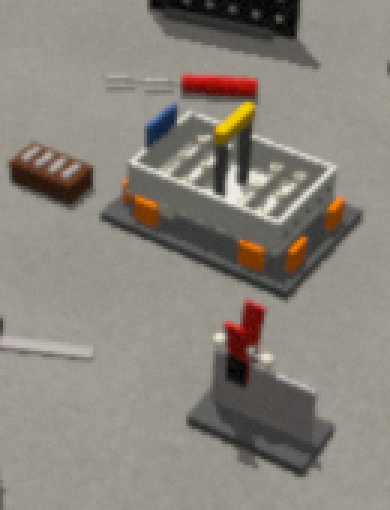

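Run:
```python
from h import *
_,Ks,Es=cam("scene");_,Kd,Ed=cam("side")
P=lambda a,b:tri([(Ks,Es,a),(Kd,Ed,b)])
for nm,a,b in [("bridge",(263.7,170.5),(347.8,160.5)),("tab",(249.3,201.4),(323.4,161.3)),("ballA",(365.5,174),(343,233.3)),("ballB",(370.75,162),(358.7,240))]:
    print(nm,P(a,b))
# bridge ends, tab ends in scene at heights
for nm,uv,z in [("br1",(254,167),.134),("br2",(274,175.5),.134),("tab1",(239.5,197),.1),("tab2",(258.5,205),.1),("cradL",(226,213),.012),("cradR",(311,176),.012),("cradB",(274.5,234),.012),("foot TR",(383,168),.012),("footBL",(352.5,189),.012),("footBR",(371.5,196),.012)]:
    print(nm,onz(Ks,Es,uv,z).round(3))
```

```text
bridge (array([ 0.53227617, -0.19054437,  0.13667971]), [np.float64(0.00011117254706033918), np.float64(0.0001111725470603939)])
tab (array([ 0.6159383 , -0.23624816,  0.09772337]), [np.float64(0.0009229902380349057), np.float64(0.000922990238035238)])
ballA (array([0.53299273, 0.12238883, 0.09303992]), [np.float64(0.0008198048719811386), np.float64(0.0008198048719811817)])
ballB (array([0.48675316, 0.14578411, 0.09293328]), [np.float64(0.0003766496208353343), np.float64(0.00037664962083530515)])
br1 [ 0.515 -0.22   0.134]
br2 [ 0.551 -0.16   0.134]
tab1 [ 0.599 -0.266  0.1  ]
tab2 [ 0.631 -0.209  0.1  ]
cradL [ 0.598 -0.325  0.012]
cradR [ 0.471 -0.048  0.012]
cradB [ 0.684 -0.171  0.012]
foot TR [0.453 0.203 0.012]
footBL [0.533 0.087 0.012]
footBR [0.565 0.147 0.012]
```

Triangulated heights agree with the text: bar 0.137 (expected 0.134), balls 0.093 (expected 0.092), and tab centre 0.098 (expected 0.094 for its upper part). Clamp x and rail x are at about -27°, housing x at about -29°. First I'll go to a halfway point near the housing, for a wrist look.

>>> {"api": "carry_out", "payload": {"plan": [{"fingers": -1, "dx": 0.83, "dy": -0.72, "dz": -0.1}, {"fingers": -1, "dx": 0.83, "dy": -0.72, "dz": -0.1}, {"fingers": -1, "dx": 0.83, "dy": -0.72, "dz": -0.1}, {"fingers": -1, "dx": 0.83, "dy": -0.72, "dz": -0.1}, {"fingers": -1, "dx": 0.83, "dy": -0.72, "dz": -0.1}, {"fingers": -1, "dx": 0.83, "dy": -0.72, "dz": -0.1}, {"fingers": -1, "dx": 0.83, "dy": -0.72, "dz": -0.1}, {"fingers": -1, "dx": 0.83, "dy": -0.72, "dz": -0.1}, {"fingers": -1, "dx": 0.83, "dy": -0.72, "dz": -0.1}, {"fingers": -1, "dx": 0.83, "dy": -0.72, "dz": -0.1}, {"fingers": -1, "dx": 0.83, "dy": -0.72, "dz": -0.1}, {"fingers": -1, "dx": 0.83, "dy": -0.72, "dz": -0.1}]}}

```text
validation failed for argument at $.pl...
```

Run:
```python
from h import *
o=sensors.get_obs();print(o["tool_pos"],o["tool_rot"],o["qpos"].round(1))
im,K,E=cam("wrist");cv2.imwrite("pics/w1.png",im[:,:,::-1])
for p in [(.532,-.190,.134),(.619,-.237,.109)]: print(proj(K,E,p))
```

```text
[ 0.24150679 -0.60334824  0.22230096] [-1.79976399e+02  2.36033805e-03  2.18188243e+01] [69.  18.4 -4.  83.1  1.3 78.5 -3.3]
[-271.31460474 -659.88278327]
[ -91.21412907 -762.02945075]
```

View pics/w1.png

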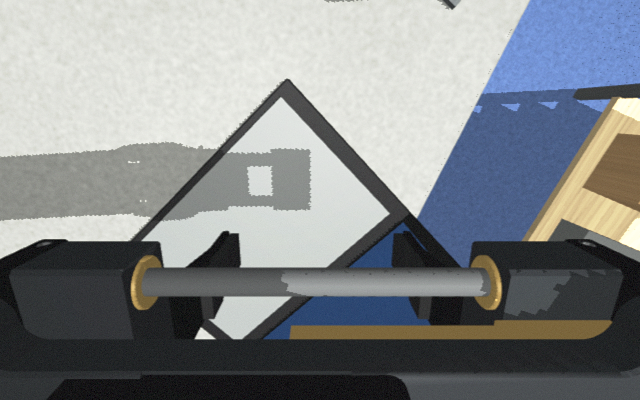

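The move was refused. Each row probably needs every key, so I'll try a single full row.

>>> {"api": "carry_out", "payload": {"plan": [{"fingers": -1, "dx": 0.8, "dy": -0.7, "dz": -0.1, "rx": 0, "ry": 0, "rz": 0}]}}

```text
time_s: 0.52
tool_pos: [0.2538, -0.5764, 0.2248]
tool_rot: [-180.0, 0.1, 21.6]
force: [-0.1, -0.3, 0.2]
grip_width: 0.0871
```

>>> {"api": "carry_out", "payload": {"plan": [{"fingers": -1, "dx": 0.83, "dy": -0.72, "dz": -0.1, "rx": 0, "ry": 0, "rz": 0}, {"fingers": -1, "dx": 0.83, "dy": -0.72, "dz": -0.1, "rx": 0, "ry": 0, "rz": 0}, {"fingers": -1, "dx": 0.83, "dy": -0.72, "dz": -0.1, "rx": 0, "ry": 0, "rz": 0}, {"fingers": -1, "dx": 0.83, "dy": -0.72, "dz": -0.1, "rx": 0, "ry": 0, "rz": 0}, {"fingers": -1, "dx": 0.83, "dy": -0.72, "dz": -0.1, "rx": 0, "ry": 0, "rz": 0}, {"fingers": -1, "dx": 0.83, "dy": -0.72, "dz": -0.1, "rx": 0, "ry": 0, "rz": 0}, {"fingers": -1, "dx": 0.83, "dy": -0.72, "dz": -0.1, "rx": 0, "ry": 0, "rz": 0}, {"fingers": -1, "dx": 0.83, "dy": -0.72, "dz": -0.1, "rx": 0, "ry": 0, "rz": 0}, {"fingers": -1, "dx": 0.83, "dy": -0.72, "dz": -0.1, "rx": 0, "ry": 0, "rz": 0}, {"fingers": -1, "dx": 0.83, "dy": -0.72, "dz": -0.1, "rx": 0, "ry": 0, "rz": 0}, {"fingers": -1, "dx": 0.83, "dy": -0.72, "dz": -0.1, "rx": 0, "ry": 0, "rz": 0}]}}

```text
time_s: 1.9
tool_pos: [0.4224, -0.2517, 0.2589]
tool_rot: [180.0, -0.0, 21.8]
force: [0.3, -0.5, 0.2]
grip_width: 0.087
```

Run:
```python
from h import *
o=sensors.get_obs();print(o["tool_pos"],o["tool_rot"],o["qpos"].round(1))
im,K,E=cam("wrist");cv2.imwrite("pics/w2.png",im[:,:,::-1])
for p in [(.532,-.190,.134),(.619,-.237,.109)]: print(proj(K,E,p))
```

```text
[ 0.42242637 -0.25165657  0.2588656 ] [ 1.79962669e+02 -5.70550423e-03  2.18221835e+01] [ 48.9  -1.1 -20.8 101.1  -0.4  79.9 -40. ]
[297.20596093  51.23077429]
[384.86676077 -23.08209301]
```

View pics/w2.png

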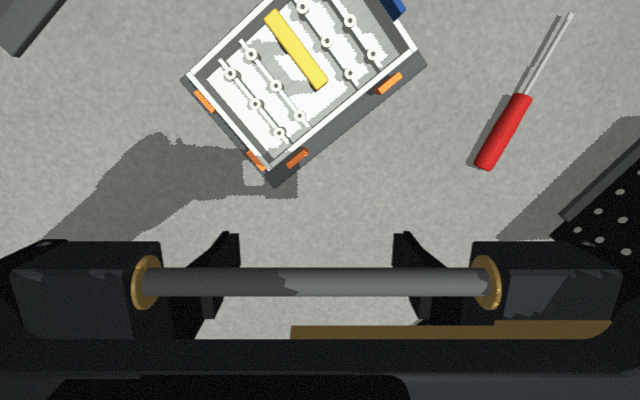

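The wrist view shows the yellow bar centred at about (297,49), against a prediction of (297,51). The tab is clipped at the top near (393,5). Now on to a viewing point beside the clamp.

>>> {"api": "carry_out", "payload": {"plan": [{"fingers": -1, "dx": 0.92, "dy": -0.715, "dz": 0, "rx": 0, "ry": 0, "rz": 0}, {"fingers": -1, "dx": 0.92, "dy": -0.715, "dz": 0, "rx": 0, "ry": 0, "rz": 0}, {"fingers": -1, "dx": 0.92, "dy": -0.715, "dz": 0, "rx": 0, "ry": 0, "rz": 0}, {"fingers": -1, "dx": 0.92, "dy": -0.715, "dz": 0, "rx": 0, "ry": 0, "rz": 0}, {"fingers": -1, "dx": 0.92, "dy": -0.715, "dz": 0, "rx": 0, "ry": 0, "rz": 0}, {"fingers": -1, "dx": 0.92, "dy": -0.715, "dz": 0, "rx": 0, "ry": 0, "rz": 0}, {"fingers": -1, "dx": 0.92, "dy": -0.715, "dz": 0, "rx": 0, "ry": 0, "rz": 0}, {"fingers": -1, "dx": 0.92, "dy": -0.715, "dz": 0, "rx": 0, "ry": 0, "rz": 0}, {"fingers": -1, "dx": 0.92, "dy": -0.715, "dz": 0, "rx": 0, "ry": 0, "rz": 0}, {"fingers": -1, "dx": 0.92, "dy": -0.715, "dz": 0, "rx": 0, "ry": 0, "rz": 0}, {"fingers": -1, "dx": 0.92, "dy": -0.715, "dz": 0, "rx": 0, "ry": 0, "rz": 0}]}}

```text
time_s: 3.32
tool_pos: [0.6168, 0.0798, 0.2586]
tool_rot: [180.0, -0.0, 21.8]
force: [0.1, -0.5, 0.8]
grip_width: 0.0872
```

>>> {"api": "carry_out", "payload": {"plan": [{"fingers": -1, "dx": 0, "dy": 0, "dz": 0, "rx": 0, "ry": 0, "rz": -1}, {"fingers": -1, "dx": 0, "dy": 0, "dz": 0, "rx": 0, "ry": 0, "rz": -1}, {"fingers": -1, "dx": 0, "dy": 0, "dz": 0, "rx": 0, "ry": 0, "rz": -1}, {"fingers": -1, "dx": 0, "dy": 0, "dz": 0, "rx": 0, "ry": 0, "rz": -1}, {"fingers": -1, "dx": 0, "dy": 0, "dz": 0, "rx": 0, "ry": 0, "rz": -1}, {"fingers": -1, "dx": 0, "dy": 0, "dz": 0, "rx": 0, "ry": 0, "rz": -1}, {"fingers": -1, "dx": 0, "dy": 0, "dz": 0, "rx": 0, "ry": 0, "rz": -1}, {"fingers": -1, "dx": 0, "dy": 0, "dz": 0, "rx": 0, "ry": 0, "rz": -1}, {"fingers": -1, "dx": 0, "dy": 0, "dz": 0, "rx": 0, "ry": 0, "rz": -1}, {"fingers": -1, "dx": 0, "dy": 0, "dz": 0, "rx": 0, "ry": 0, "rz": -1}, {"fingers": -1, "dx": 0, "dy": 0, "dz": 0, "rx": 0, "ry": 0, "rz": -1}, {"fingers": -1, "dx": 0, "dy": 0, "dz": 0, "rx": 0, "ry": 0, "rz": -1}]}}

```text
time_s: 4.82
tool_pos: [0.6162, 0.0789, 0.2585]
tool_rot: [-180.0, 0.0, 142.1]
force: [-0.8, -0.4, -0.5]
grip_width: 0.0867
```

>>> {"api": "carry_out", "payload": {"plan": [{"fingers": -1, "dx": 0, "dy": 0, "dz": 0, "rx": 0, "ry": 0, "rz": -1}, {"fingers": -1, "dx": 0, "dy": 0, "dz": 0, "rx": 0, "ry": 0, "rz": 0}]}}

```text
time_s: 5.08
tool_pos: [0.6162, 0.0788, 0.2584]
tool_rot: [180.0, -0.0, 151.7]
force: [-0.7, -0.9, 1.7]
grip_width: 0.0872
```

Run:
```python
from h import *
o=sensors.get_obs();print(o["tool_pos"],o["tool_rot"],o["qpos"].round(1))
im,K,E=cam("wrist");cv2.imwrite("pics/w3.png",im[:,:,::-1]);np.savez("w3.npz",im=im,K=K,E=E)
for p in [(.533,.122,.093),(.487,.146,.093)]: print(proj(K,E,p))
```

```text
[0.61622415 0.0788171  0.25835416] [ 1.79997981e+02 -2.11430705e-02  1.51688057e+02] [ 35.1  24.  -59.8  82.9  20.7  84.9  37.4]
[313.39340176  92.05358318]
[312.53325449  34.71913376]
```

View pics/w3.png

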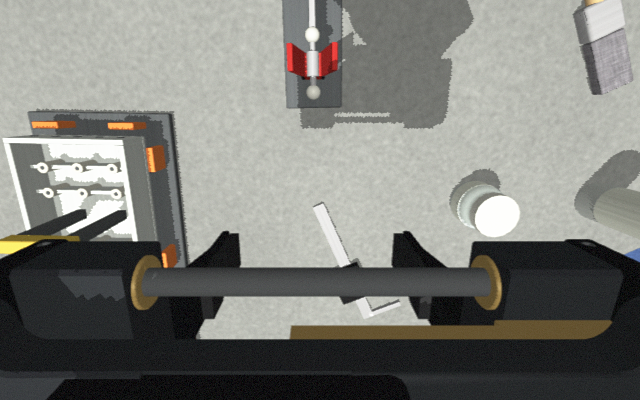

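The wrist view shows the clamp's balls at about (313,91) and (312.5,34), within 1 px of the prediction from the fixed cameras. I'll take a second place closer in.

>>> {"api": "carry_out", "payload": {"plan": [{"fingers": -1, "dx": 0.9, "dy": 0, "dz": 0, "rx": 0, "ry": 0, "rz": 0}, {"fingers": -1, "dx": 0.9, "dy": 0, "dz": 0, "rx": 0, "ry": 0, "rz": 0}, {"fingers": -1, "dx": 0, "dy": 0, "dz": 0, "rx": 0, "ry": 0, "rz": 0}]}}

```text
time_s: 5.5
tool_pos: [0.5673, 0.1064, 0.2591]
tool_rot: [-180.0, 0.1, 151.8]
force: [-0.0, -0.4, 0.3]
grip_width: 0.0872
```

Run:
```python
from h import *
o=sensors.get_obs();print(o["tool_pos"],o["tool_rot"],o["qpos"].round(1))
im,K,E=cam("wrist");np.savez("w4.npz",im=im,K=K,E=E)
a=np.load("w3.npz")
cv2.imwrite("pics/w34.png",np.hstack([cv2.resize(a["im"][0:130,260:370],None,fx=3,fy=3),cv2.resize(im[50:230,260:370],None,fx=3,fy=3)[:390]])[:,:,::-1])
for nm,i,(x0,y0,x1,y1) in [("3",a["im"],(280,0,345,110)),("4",im,(280,30,345,190))]:
    m=np.zeros(i.shape[:2],np.uint8); m[y0:y1,x0:x1]=redm(i)[y0:y1,x0:x1]; print(nm,"red",blobs(m,6)[0])
    ys,xs=np.where(m>0); print(xs.min(),xs.max(),ys.min(),ys.max())
```

```text
[0.56729013 0.10635622 0.25907115] [-1.79955243e+02  7.23171728e-02  1.51831666e+02] [ 38.4  17.9 -62.9  89.1  16.1  82.8  36.5]
3 red [(np.int32(513), [287, 43, 23, 36], [296.2, 60.4]), (np.int32(518), [317, 42, 21, 37], [327.9, 59.5])]
287 337 42 78
4 red [(np.int32(401), [288, 112, 18, 25], [296.5, 123.5]), (np.int32(373), [319, 112, 17, 25], [326.8, 123.1])]
288 335 112 136
```

View pics/w34.png

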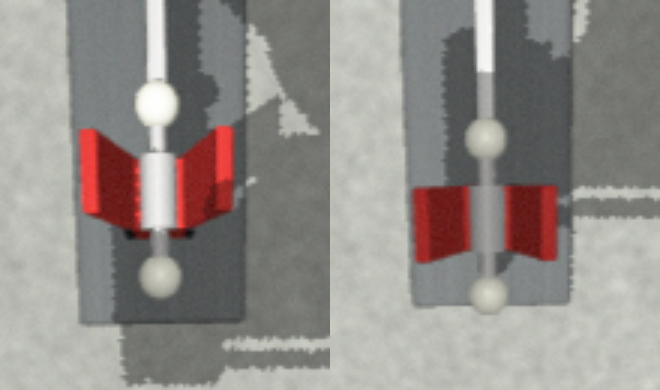

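In the left half (first place) the balls are at (312.3,34.3) and (313.3,92.3). In the right half (second place) they are at (312,96) and (312.7,148.3).

Run:
```python
from h import *
a=np.load("w3.npz");b=np.load("w4.npz")
B,_=tri([(a["K"],a["E"],(312.3,34.3)),(b["K"],b["E"],(312,96))]);A,_=tri([(a["K"],a["E"],(313.3,92.3)),(b["K"],b["E"],(312.7,148.3))])
print(A,B,np.linalg.norm(A-B),(A+B)/2,np.degrees(np.arctan2(*(A-B)[[1,0]])))
A,B=[onz(b["K"],b["E"],p,.093) for p in [(312.7,148.3),(312,96)]]
c=(A+B)/2;print(A,B,np.linalg.norm(A-B),c,np.degrees(np.arctan2(*(A-B)[[1,0]])))
o=sensors.get_obs();Rt=R.from_euler('xyz',o["tool_rot"],degrees=True)
for cc in [c,np.array([.510,.134,.093])]:
    print(Rt.inv().apply(cc+[0,0,.009]-o["tool_pos"]))
```

```text
[0.53316646 0.12181401 0.09301564] [0.48674147 0.14599076 0.09364464] 0.05234683170685217 [0.50995397 0.13390239 0.09333014] -27.50916314861632
[0.53317258 0.12182114 0.093     ] [0.48675544 0.14606908 0.093     ] 0.052369014882859354 [0.50996401 0.13394511 0.093     ] -27.58220626686521
[ 0.06560855 -0.00193578  0.15683514]
[ 0.06560283 -0.00187039  0.1568351 ]
```

Pivot at (0.5100, 0.1339, 0.093), balls 52.3 mm apart (52 expected), clamp x at -27.5°. Moving over it and descending with the fingers open.

>>> {"api": "carry_out", "payload": {"plan": [{"fingers": -1, "dx": 0.73, "dy": -0.02, "dz": 0, "rx": 0, "ry": 0, "rz": -0.07}, {"fingers": -1, "dx": 0.73, "dy": -0.02, "dz": 0, "rx": 0, "ry": 0, "rz": 0}, {"fingers": -1, "dx": 0.73, "dy": -0.02, "dz": 0, "rx": 0, "ry": 0, "rz": 0}, {"fingers": -1, "dx": 0, "dy": 0, "dz": 0.8, "rx": 0, "ry": 0, "rz": 0}, {"fingers": -1, "dx": 0, "dy": 0, "dz": 0.8, "rx": 0, "ry": 0, "rz": 0}, {"fingers": -1, "dx": 0, "dy": 0, "dz": 0.8, "rx": 0, "ry": 0, "rz": 0}, {"fingers": -1, "dx": 0, "dy": 0, "dz": 0.8, "rx": 0, "ry": 0, "rz": 0}, {"fingers": -1, "dx": 0, "dy": 0, "dz": 0.8, "rx": 0, "ry": 0, "rz": 0}, {"fingers": -1, "dx": 0, "dy": 0, "dz": 0.6, "rx": 0, "ry": 0, "rz": 0}, {"fingers": -1, "dx": 0, "dy": 0, "dz": 0.6, "rx": 0, "ry": 0, "rz": 0}, {"fingers": -1, "dx": 0, "dy": 0, "dz": 0, "rx": 0, "ry": 0, "rz": 0}]}}

```text
time_s: 6.92
tool_pos: [0.5089, 0.1334, 0.1013]
tool_rot: [-179.9, -0.1, 152.5]
force: [-0.4, -0.3, -0.2]
grip_width: 0.0873
```

Run:
```python
from h import *
o=sensors.get_obs();print(o["tool_pos"],o["tool_rot"],o["qpos"].round(1),o["force"].round(1))
im,K,E=cam("wrist");im2,_,_=cam("side")
cv2.imwrite("pics/w5.png",np.vstack([cv2.resize(im[120:340,140:500],(720,440)),cv2.resize(im2[190:260,300:420],(240,140)).copy() if 0 else cv2.resize(np.pad(im2[180:270,300:480],((0,0),(0,0),(0,0))),(720,360))[:150]])[:,:,::-1])
cv2.imwrite("pics/s5.png",cv2.resize(im2[170:280,280:440],None,fx=4,fy=4)[:,:,::-1])
```

```text
[0.50888418 0.13335142 0.10128805] [-1.79937424e+02 -1.19460611e-01  1.52501786e+02] [ 36.9  19.  -62.2 107.3  18.5  64.9  30.4] [-0.4 -0.3 -0.2]
```

View pics/w5.png

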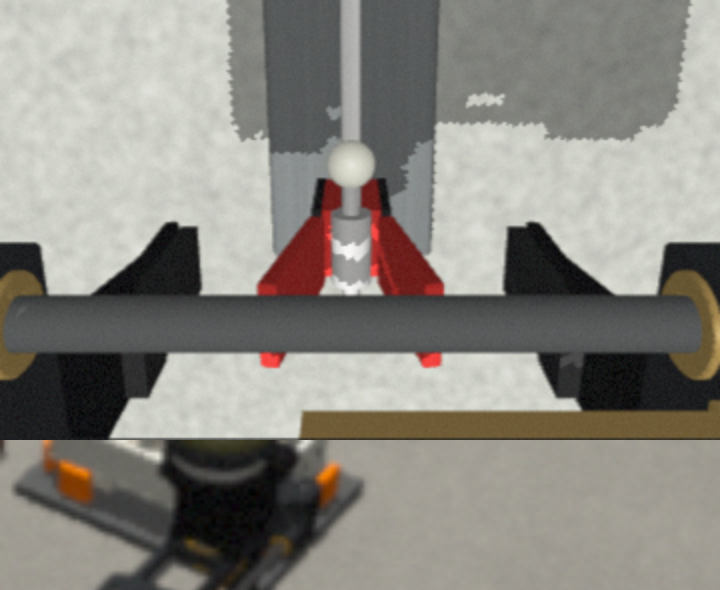

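View pics/s5.png

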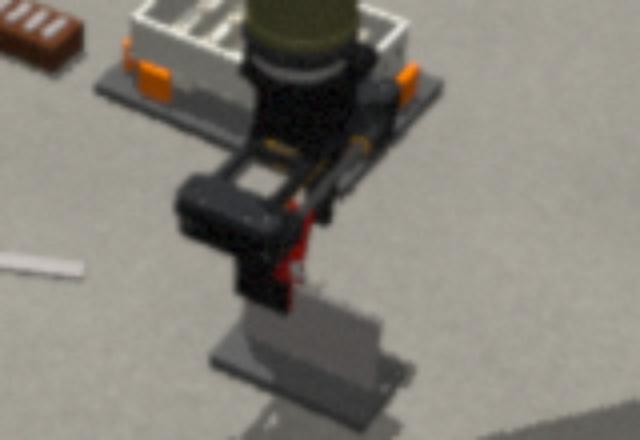

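The tails sit centred between the fingers (red tails at about x 260–442, fingers at 200 and 505 in the enlarged crop). Squeezing with 30 N.

>>> {"api": "carry_out", "payload": {"plan": [{"fingers": 1, "dx": 0, "dy": 0, "dz": 0, "rx": 0, "ry": 0, "rz": 0}, {"fingers": 1, "dx": 0, "dy": 0, "dz": 0, "rx": 0, "ry": 0, "rz": 0}, {"fingers": 1, "dx": 0, "dy": 0, "dz": 0, "rx": 0, "ry": 0, "rz": 0}, {"fingers": 1, "dx": 0, "dy": 0, "dz": 0, "rx": 0, "ry": 0, "rz": 0}, {"fingers": 1, "dx": 0, "dy": 0, "dz": 0, "rx": 0, "ry": 0, "rz": 0}, {"fingers": 1, "dx": 0, "dy": 0, "dz": 0, "rx": 0, "ry": 0, "rz": 0}, {"fingers": 1, "dx": 0, "dy": 0, "dz": 0, "rx": 0, "ry": 0, "rz": 0}, {"fingers": 1, "dx": 0, "dy": 0, "dz": 0, "rx": 0, "ry": 0, "rz": 0}], "force": 30}}

```text
time_s: 8.02
tool_pos: [0.5095, 0.1338, 0.1024]
tool_rot: [180.0, -0.0, 152.5]
force: [0.3, 0.5, -0.9]
grip_width: 0.0232
```

>>> {"api": "carry_out", "payload": {"plan": [{"fingers": 1, "dx": 0, "dy": 0, "dz": -0.2, "rx": 0, "ry": 0, "rz": 0}, {"fingers": 1, "dx": 0, "dy": 0, "dz": -0.4, "rx": 0, "ry": 0, "rz": 0}, {"fingers": 1, "dx": 0, "dy": 0, "dz": -0.6, "rx": 0, "ry": 0, "rz": 0}, {"fingers": 1, "dx": 0, "dy": 0, "dz": -0.8, "rx": 0, "ry": 0, "rz": 0}, {"fingers": 1, "dx": 0, "dy": 0, "dz": -0.8, "rx": 0, "ry": 0, "rz": 0}, {"fingers": 1, "dx": 0, "dy": 0, "dz": -0.6, "rx": 0, "ry": 0, "rz": 0}, {"fingers": 1, "dx": 0, "dy": 0, "dz": -0.3, "rx": 0, "ry": 0, "rz": 0}, {"fingers": 1, "dx": 0, "dy": 0, "dz": 0, "rx": 0, "ry": 0, "rz": 0}]}}

```text
time_s: 9.02
tool_pos: [0.5098, 0.1337, 0.214]
tool_rot: [180.0, 0.1, 152.5]
force: [0.4, 0.3, -0.1]
grip_width: 0.0235
```

Run:
```python
from h import *
o=sensors.get_obs();print(o["tool_pos"],o["tool_rot"],o["qpos"].round(1),o["force"].round(1),o["grip_width"])
im,K,E=cam("wrist");im2,_,_=cam("side")
cv2.imwrite("pics/w6.png",im[:,:,::-1])
cv2.imwrite("pics/s6.png",cv2.resize(im2[130:280,280:440],None,fx=4,fy=4)[:,:,::-1])
# refine housing geometry: scene bar + tab
```

```text
[0.50982598 0.13366979 0.21399715] [1.79990258e+02 5.44137314e-02 1.52507286e+02] [ 42.6  11.4 -66.3  99.6  10.7  76.   36.6] [ 0.4  0.3 -0.1] 0.02350470047469448
```

View pics/w6.png

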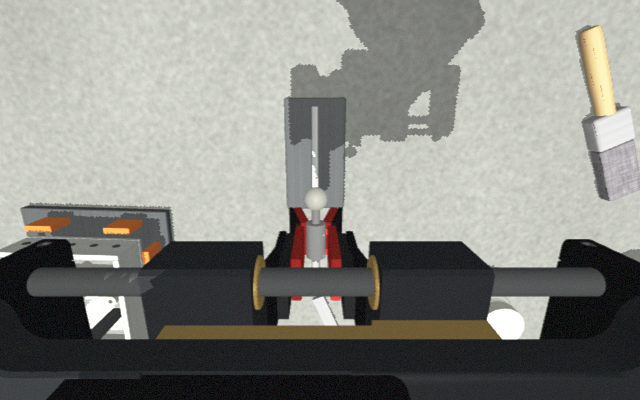

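View pics/s6.png

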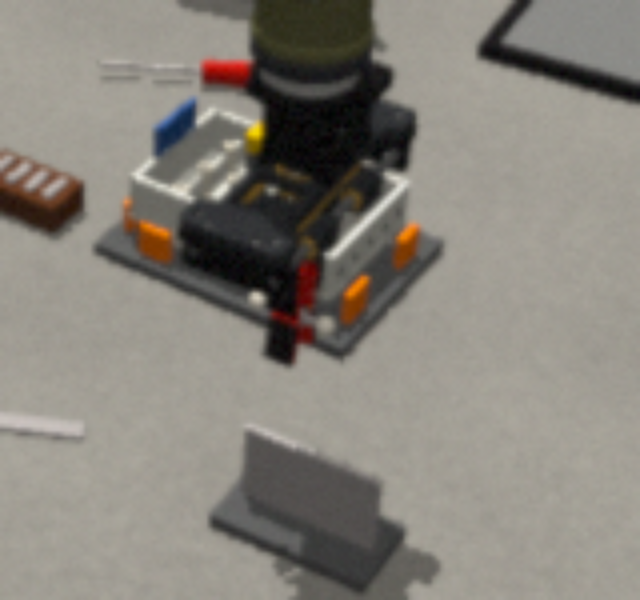

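The side view shows the rail empty and the clamp held between the fingers, balls at about (257,298) and (325,322) in the crop. Turning to the housing's direction while rising slightly.

>>> {"api": "carry_out", "payload": {"plan": [{"fingers": 1, "dx": 0, "dy": 0, "dz": -0.1, "rx": 0, "ry": 0, "rz": 0.7}, {"fingers": 1, "dx": 0, "dy": 0, "dz": -0.1, "rx": 0, "ry": 0, "rz": 1}, {"fingers": 1, "dx": 0, "dy": 0, "dz": -0.1, "rx": 0, "ry": 0, "rz": 1}, {"fingers": 1, "dx": 0, "dy": 0, "dz": -0.1, "rx": 0, "ry": 0, "rz": 1}, {"fingers": 1, "dx": 0, "dy": 0, "dz": -0.1, "rx": 0, "ry": 0, "rz": 1}, {"fingers": 1, "dx": 0, "dy": 0, "dz": -0.1, "rx": 0, "ry": 0, "rz": 1}, {"fingers": 1, "dx": 0, "dy": 0, "dz": -0.1, "rx": 0, "ry": 0, "rz": 1}, {"fingers": 1, "dx": 0, "dy": 0, "dz": 0, "rx": 0, "ry": 0, "rz": 1}, {"fingers": 1, "dx": 0, "dy": 0, "dz": 0, "rx": 0, "ry": 0, "rz": 1}, {"fingers": 1, "dx": 0, "dy": 0, "dz": 0, "rx": 0, "ry": 0, "rz": 0.4}, {"fingers": 1, "dx": 0, "dy": 0, "dz": 0, "rx": 0, "ry": 0, "rz": 0}]}}

```text
time_s: 10.5
tool_pos: [0.509, 0.1336, 0.2336]
tool_rot: [-179.9, 0.1, 61.6]
force: [-0.6, -0.0, -0.2]
grip_width: 0.0232
```

Run:
```python
from h import *
o=sensors.get_obs();print(o["tool_pos"],o["tool_rot"],o["qpos"].round(1),o["grip_width"])
Rt=R.from_euler('xyz',o["tool_rot"],degrees=True)
print(Rt.inv().apply(np.array([.57,-.325,.234])-o["tool_pos"]))
```

```text
[0.50904949 0.13362451 0.23361203] [-1.79915962e+02  5.16555331e-02  6.15819586e+01] [ 33.8   7.5 -55.   98.1   6.3  77.7 -50.8] 0.02315500231177623
[-0.37435347  0.27186547 -0.00044922]
```

>>> {"api": "carry_out", "payload": {"plan": [{"fingers": 1, "dx": -0.4, "dy": 0.3, "dz": 0, "rx": 0, "ry": 0, "rz": 0}, {"fingers": 1, "dx": -0.8, "dy": 0.58, "dz": 0, "rx": 0, "ry": 0, "rz": 0}, {"fingers": 1, "dx": -0.8, "dy": 0.58, "dz": 0, "rx": 0, "ry": 0, "rz": 0}, {"fingers": 1, "dx": -0.8, "dy": 0.58, "dz": 0, "rx": 0, "ry": 0, "rz": 0}, {"fingers": 1, "dx": -0.8, "dy": 0.58, "dz": 0, "rx": 0, "ry": 0, "rz": 0}, {"fingers": 1, "dx": -0.8, "dy": 0.58, "dz": 0, "rx": 0, "ry": 0, "rz": 0}, {"fingers": 1, "dx": -0.8, "dy": 0.58, "dz": 0, "rx": 0, "ry": 0, "rz": 0}, {"fingers": 1, "dx": -0.8, "dy": 0.58, "dz": 0, "rx": 0, "ry": 0, "rz": 0}, {"fingers": 1, "dx": -0.8, "dy": 0.58, "dz": 0, "rx": 0, "ry": 0, "rz": 0}, {"fingers": 1, "dx": -0.8, "dy": 0.58, "dz": 0, "rx": 0, "ry": 0, "rz": 0}, {"fingers": 1, "dx": -0.8, "dy": 0.58, "dz": 0, "rx": 0, "ry": 0, "rz": 0}, {"fingers": 1, "dx": -0.8, "dy": 0.58, "dz": 0, "rx": 0, "ry": 0, "rz": 0}]}}

```text
time_s: 12.0
tool_pos: [0.5536, -0.2069, 0.2342]
tool_rot: [-180.0, 0.0, 61.5]
force: [0.3, -1.0, -0.0]
grip_width: 0.0233
```

>>> {"api": "carry_out", "payload": {"plan": [{"fingers": 1, "dx": -0.8, "dy": 0.58, "dz": 0, "rx": 0, "ry": 0, "rz": 0}, {"fingers": 1, "dx": -0.8, "dy": 0.58, "dz": 0, "rx": 0, "ry": 0, "rz": 0}, {"fingers": 1, "dx": -0.8, "dy": 0.58, "dz": 0, "rx": 0, "ry": 0, "rz": 0}, {"fingers": 1, "dx": -0.8, "dy": 0.58, "dz": 0, "rx": 0, "ry": 0, "rz": 0}, {"fingers": 1, "dx": -0.1, "dy": 0.1, "dz": 0, "rx": 0, "ry": 0, "rz": 0}, {"fingers": 1, "dx": 0, "dy": 0, "dz": 0, "rx": 0, "ry": 0, "rz": 0}]}}

```text
time_s: 12.75
tool_pos: [0.5708, -0.3254, 0.2342]
tool_rot: [-179.9, -0.1, 61.5]
force: [0.9, 0.5, -0.9]
grip_width: 0.0234
```

Run:
```python
from h import *
o=sensors.get_obs();print(o["tool_pos"],o["tool_rot"],o["qpos"].round(1),o["grip_width"])
im,K,E=cam("wrist");np.savez("w7.npz",im=im,K=K,E=E);cv2.imwrite("pics/w7.png",im[:,:,::-1])
m=hsv(im,*BLU);m2=hsv(im,*YEL);print(blobs(m)[0],blobs(m2,30)[0])
```

```text
[ 0.57079588 -0.32542896  0.23422478] [-1.79949825e+02 -6.25059112e-02  6.15478355e+01] [ 55.5  23.1 -37.8  79.9  14.   81.7 -10.6] 0.023430169743184435
[(np.int32(366), [312, 48, 6, 71], [314.1, 81.8])] [(np.int32(2116), [176, 29, 30, 96], [190.7, 76.3])]
```

View pics/w7.png

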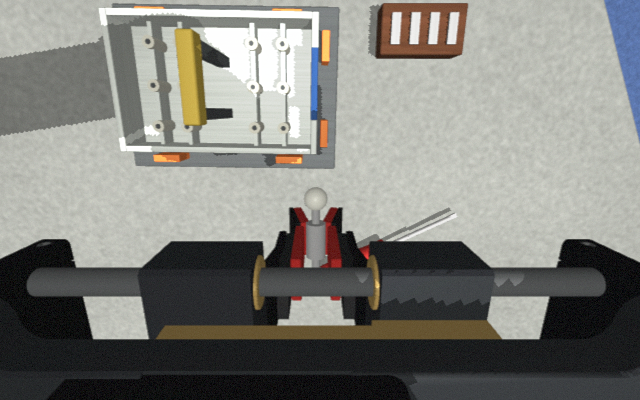

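The blue tab is seen nearly edge-on at (314,82), spanning rows 48–118. The bar is at (191,76). I'll zoom in.

Run:
```python
from h import *
a=np.load("w7.npz");im=a["im"];K=a["K"];E=a["E"]
cv2.imwrite("pics/w7z.png",np.hstack([cv2.resize(im[35:135,290:340],None,fx=6,fy=6),cv2.resize(im[15:135,165:225],(300,600))])[:,:,::-1])
for y in range(44,124,6): print(y,[tuple(int(v) for v in im[y,x]) for x in range(309,320)])
```

```text
44 [(218, 222, 214), (218, 221, 214), (204, 210, 200), (250, 251, 248), (255, 255, 255), (255, 255, 255), (255, 255, 254), (255, 255, 255), (255, 255, 255), (193, 199, 189), (94, 97, 97)]
50 [(220, 225, 217), (218, 224, 213), (139, 155, 183), (80, 122, 199), (72, 124, 206), (75, 125, 205), (75, 123, 205), (71, 124, 205), (71, 119, 197), (79, 96, 132), (85, 90, 92)]
56 [(222, 224, 218), (218, 223, 213), (143, 159, 187), (75, 117, 192), (71, 120, 202), (73, 123, 204), (77, 126, 208), (82, 131, 213), (72, 118, 195), (79, 94, 129), (78, 82, 84)]
62 [(224, 227, 221), (193, 200, 191), (118, 137, 177), (72, 117, 195), (73, 124, 204), (76, 125, 206), (74, 124, 207), (78, 126, 210), (82, 118, 178), (114, 124, 141), (100, 104, 105)]
68 [(223, 227, 218), (188, 193, 189), (113, 137, 180), (75, 122, 198), (73, 123, 204), (74, 125, 204), (74, 126, 207), (75, 123, 209), (77, 112, 174), (118, 126, 140), (130, 135, 133)]
74 [(220, 223, 215), (187, 192, 187), (113, 138, 182), (77, 124, 200), (72, 124, 205), (75, 125, 203), (79, 128, 209), (77, 128, 208), (74, 108, 163), (118, 125, 137), (130, 135, 132
[... 728 characters left out ...]
, 222, 213), (166, 176, 184), (98, 131, 193), (73, 122, 205), (67, 119, 200), (75, 128, 206), (75, 126, 210), (77, 123, 204), (66, 89, 131), (72, 77, 78), (77, 82, 80)]
110 [(220, 224, 214), (147, 159, 173), (82, 120, 185), (58, 98, 162), (51, 83, 138), (52, 88, 141), (67, 115, 186), (68, 116, 191), (80, 99, 134), (77, 77, 81), (73, 76, 75)]
116 [(210, 215, 206), (143, 155, 161), (69, 93, 136), (47, 78, 130), (45, 79, 130), (50, 80, 130), (47, 79, 131), (45, 73, 118), (69, 78, 92), (80, 81, 81), (78, 81, 79)]
122 [(214, 220, 209), (191, 197, 187), (190, 195, 188), (210, 214, 204), (216, 221, 211), (217, 222, 214), (214, 218, 209), (167, 171, 165), (101, 104, 101), (81, 84, 86), (81, 79, 81)]
```

View pics/w7z.png

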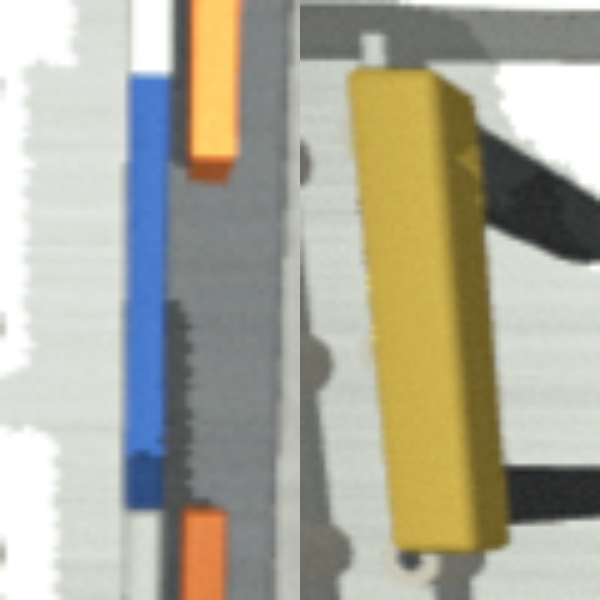

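Run:
```python
from h import *
a=np.load("w7.npz");K=a["K"];E=a["E"]
ang=lambda d:np.degrees(np.arctan2(d[1],d[0]))
f=lambda p,z:onz(K,E,p,z)
t1,t2=f((314.5,47.5),.109),f((313.8,110),.109)
b1,b2=f((182.8,29.),.143),f((191.2,124.7),.143)
print("tab",t1,t2,np.linalg.norm(t1-t2),(t1+t2)/2,ang(t1-t2)-90)
print("bar",b1,b2,np.linalg.norm(b1-b2),(b1+b2)/2,ang(b1-b2)-90)
v=(t1+t2)/2-(b1+b2)/2;print(v,np.hypot(*v[:2]),ang(v))
# two-view heights: wrist + scene/side
_,Ks,Es=cam("scene");ims,Kd,Ed=cam("side")
m=hsv(ims,*BLU);m[:150]=0;m[175:]=0;m[:,:300]=0;m[:,340:]=0;print(blobs(m)[0])
for tt in (t1,t2): print("side pred tab edge",proj(Kd,Ed,tt),proj(Ks,Es,tt))
for tt in (b1,b2): print("side pred bar",proj(Kd,Ed,tt),proj(Ks,Es,tt))
o=sensors.get_obs();Rt=R.from_euler('xyz',o["tool_rot"],degrees=True)
cv2.imwrite("pics/s7.png",np.hstack([cv2.resize(ims[145:195,300:360],None,fx=8,fy=8)])[:,:,::-1])
tm=(t1+t2)/2
print("to above tab",Rt.inv().apply(np.array([tm[0],tm[1],.180])-o["tool_pos"]))
```

```text
tab [ 0.6305634  -0.21207501  0.109     ] [ 0.60567243 -0.25652355  0.109     ] 0.05094344125861162 [ 0.61811791 -0.23429928  0.109     ] -29.248618835871376
bar [ 0.54841046 -0.16019995  0.143     ] [ 0.51439405 -0.21987006  0.143     ] 0.06868505730244169 [ 0.53140225 -0.19003501  0.143     ] -29.6863613757979
[ 0.08671566 -0.04426427 -0.034     ] 0.09735980400319769 -27.04217817982041
[(np.int32(46), [320, 156, 8, 11], [323.5, 161.2])]
side pred tab edge [318.85842794 162.10736032] [256.92761624 203.35338037]
side pred tab edge [327.03729769 155.34760462] [242.04826916 197.10090802]
side pred bar [342.60895584 163.81438407] [273.54333366 172.95959496]
side pred bar [353.49081783 154.40311322] [253.74741064 164.99247236]
to above tab [ 0.1015272  -0.00133965  0.05487751]
```

View pics/s7.png

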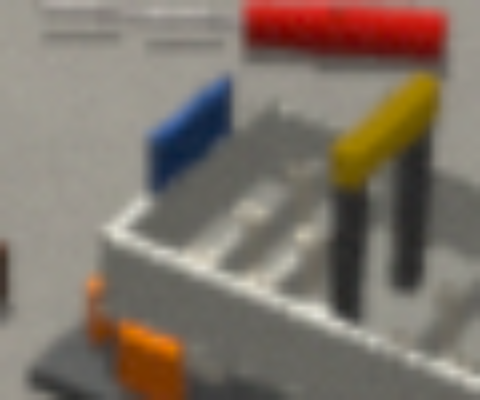

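The darker piece at rows 110–119 is a shadow, not the end face, because the length came out at 51 mm instead of 60. Redoing this with the full edge, and triangulating heights against the side view corners (318.7,161.2) and (328.7,154.4).

Run:
```python
from h import *
a=np.load("w7.npz");K=a["K"];E=a["E"]
ang=lambda d:np.degrees(np.arctan2(d[1],d[0]))
_,Kd,Ed=cam("side")
u1,u2=(314.5,47.5),(313.7,119.3)
t1,t2=onz(K,E,u1,.109),onz(K,E,u2,.109);tm=(t1+t2)/2
print(np.linalg.norm(t1-t2),tm,ang(t1-t2)-90, ang(tm-[.5314,-.19,0]))
print(tri([(K,E,u1),(Kd,Ed,(318.5,161))]),tri([(K,E,u2),(Kd,Ed,(328.5,154.2))]))
o=sensors.get_obs();Rt=R.from_euler('xyz',o["tool_rot"],degrees=True)
print("to above tab",Rt.inv().apply(np.array([tm[0],tm[1],.180])-o["tool_pos"]))
# clamp held: ball px
crop(a["im"],280,170,350,300,4,"pics/w7b.png")
```

```text
0.058994586749072986 [ 0.61615265 -0.23781254  0.109     ] -29.244978797855275 -29.42917425153556
(array([ 0.63106737, -0.21268104,  0.11299986]), [np.float64(0.0008231280087294884), np.float64(0.0008231280087291677)]) (array([ 0.60140245, -0.26356421,  0.10944279]), [np.float64(0.00034880336593893043), np.float64(0.00034880336593898686)])
to above tab [ 0.09774266 -0.00150676  0.05492118]
```

View pics/w7b.png

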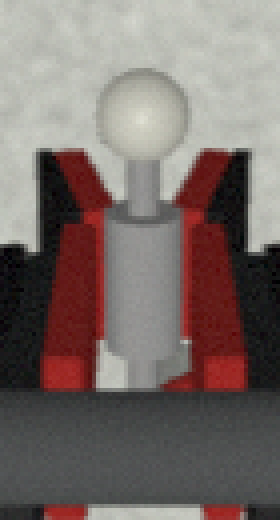

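Run:
```python
from h import *
r=imaging.read_camera("wrist");K=r["mtx"];T=r["tool_from_camera"]
d=T[:3,:3]@np.linalg.solve(K,[315,198.3,1]);c=T[:3,3]
for x in (.026,): print(c+d*(x-c[0])/d[0])
```

```text
[ 0.026      -0.00076157  0.01651112]
```

>>> {"api": "carry_out", "payload": {"plan": [{"fingers": 1, "dx": 0.3, "dy": -0.02, "dz": 0, "rx": 0, "ry": 0, "rz": 0.08}, {"fingers": 1, "dx": 0.6, "dy": 0, "dz": 0.2, "rx": 0, "ry": 0, "rz": 0}, {"fingers": 1, "dx": 0.6, "dy": 0, "dz": 0.3, "rx": 0, "ry": 0, "rz": 0}, {"fingers": 1, "dx": 0.6, "dy": 0, "dz": 0.3, "rx": 0, "ry": 0, "rz": 0}, {"fingers": 1, "dx": 0.6, "dy": 0, "dz": 0.3, "rx": 0, "ry": 0, "rz": 0}, {"fingers": 1, "dx": 0.4, "dy": 0, "dz": 0.3, "rx": 0, "ry": 0, "rz": 0}, {"fingers": 1, "dx": 0.16, "dy": 0, "dz": 0.3, "rx": 0, "ry": 0, "rz": 0}, {"fingers": 1, "dx": 0, "dy": 0, "dz": 0, "rx": 0, "ry": 0, "rz": 0}]}}

```text
time_s: 14.0
tool_pos: [0.6174, -0.2404, 0.1824]
tool_rot: [-179.9, 0.0, 60.7]
force: [0.2, -0.9, -0.8]
grip_width: 0.0233
```

Run:
```python
from h import *
o=sensors.get_obs();print(o["tool_pos"],o["tool_rot"],o["grip_width"])
im,K,E=cam("wrist");np.savez("w8.npz",im=im,K=K,E=E)
crop(im,250,120,380,300,4 if 0 else 3,"pics/w8.png")
s,Ks,Es=cam("scene");d,Kd,Ed=cam("side")
cv2.imwrite("pics/sd8.png",np.hstack([cv2.resize(s[150:230,220:300],None,fx=5,fy=5),cv2.resize(d[110:190,280:360],None,fx=5,fy=5)])[:,:,::-1])
```

```text
[ 0.61736179 -0.24044019  0.18239687] [-1.79902023e+02  3.26866040e-02  6.07240305e+01] 0.023297108190721096
```

View pics/w8.png

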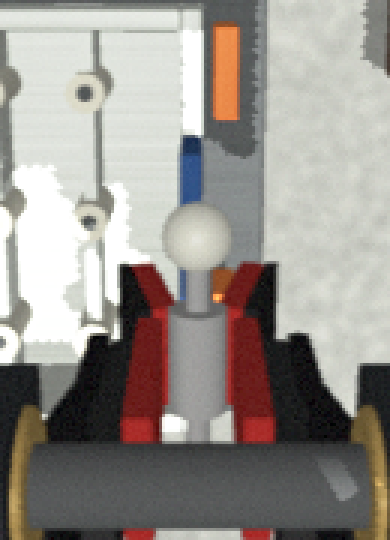

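View pics/sd8.png

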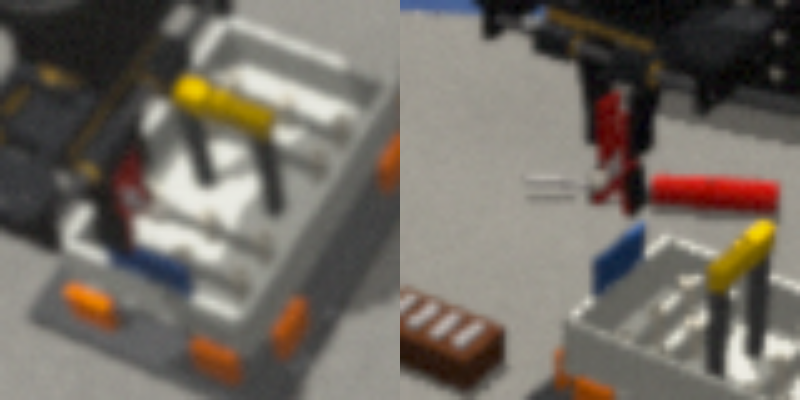

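Run:
```python
from h import *
d,Kd,Ed=cam("side");s,Ks,Es=cam("scene")
o=sensors.get_obs();Rt=R.from_euler('xyz',o["tool_rot"],degrees=True)
crop(d,300,110,340,160,12,"pics/s8z.png")
for z in (.009,.0165):
  for x in (.026,-.026):
    p=o["tool_pos"]+Rt.apply([x,-.001,z]); u=proj(Kd,Ed,p); print(z,x,u,(u-[300,110])*12)
# black lower jaw end / red top
for zz in (-.037,.043): 
    p=o["tool_pos"]+Rt.apply([0,-.001,zz]); u=proj(Kd,Ed,p);print(zz,u,(u-[300,110])*12)
```

```text
0.009 0.026 [319.48502095 144.70073406] [233.82025141 416.40880866]
0.009 -0.026 [328.0228069  138.01061008] [336.27368282 336.12732098]
0.0165 0.026 [319.45599485 146.60416876] [233.47193815 439.25002509]
0.0165 -0.026 [327.97054994 139.89431968] [335.64659933 358.73183616]
-0.037 [324.05341261 129.46937619] [288.64095132 233.63251422]
0.043 [323.61401353 149.82104931] [283.36816236 477.85259168]
```

View pics/s8z.png

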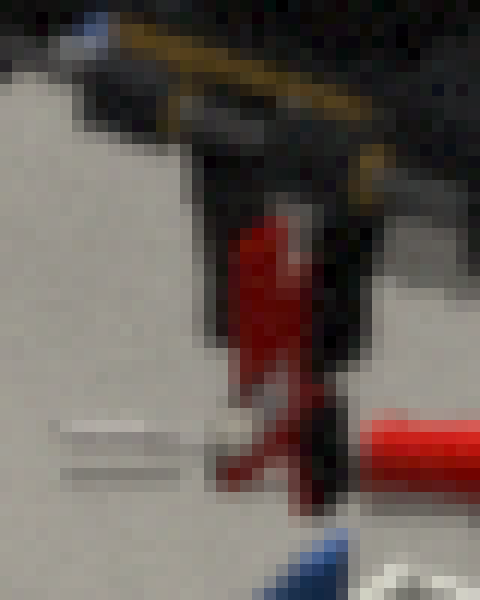

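The ball in the side view is at about (238,425) in the crop, between the two predictions, so the clamp hangs within about 3 mm of nominal. Correcting dy by -1.5 mm and descending about 50 mm, with the fingers kept squeezed.

>>> {"api": "carry_out", "payload": {"plan": [{"fingers": 1, "dx": 0.05, "dy": -0.05, "dz": 0, "rx": 0, "ry": 0, "rz": 0}, {"fingers": 1, "dx": 0, "dy": 0, "dz": 0.2, "rx": 0, "ry": 0, "rz": 0}, {"fingers": 1, "dx": 0, "dy": 0, "dz": 0.3, "rx": 0, "ry": 0, "rz": 0}, {"fingers": 1, "dx": 0, "dy": 0, "dz": 0.3, "rx": 0, "ry": 0, "rz": 0}, {"fingers": 1, "dx": 0, "dy": 0, "dz": 0.2, "rx": 0, "ry": 0, "rz": 0}, {"fingers": 1, "dx": 0, "dy": 0, "dz": 0, "rx": 0, "ry": 0, "rz": 0}]}}

```text
time_s: 15.0
tool_pos: [0.6169, -0.2383, 0.1526]
tool_rot: [-179.9, 0.0, 60.7]
force: [-0.5, 0.0, -0.6]
grip_width: 0.0232
```

Run:
```python
from h import *
o=sensors.get_obs();print(o["tool_pos"],o["tool_rot"],o["grip_width"],o["force"].round(1))
im,K,E=cam("wrist")
d,Kd,Ed=cam("side")
cv2.imwrite("pics/w9.png",np.hstack([cv2.resize(im[130:290,255:375],(450,600)),cv2.resize(d[120:180,295:330],(350,600))])[:,:,::-1])
```

```text
[ 0.61686669 -0.2383382   0.1526399 ] [-1.79920121e+02  1.18064148e-02  6.07226826e+01] 0.02323142019728227 [-0.5  0.  -0.6]
```

View pics/w9.png

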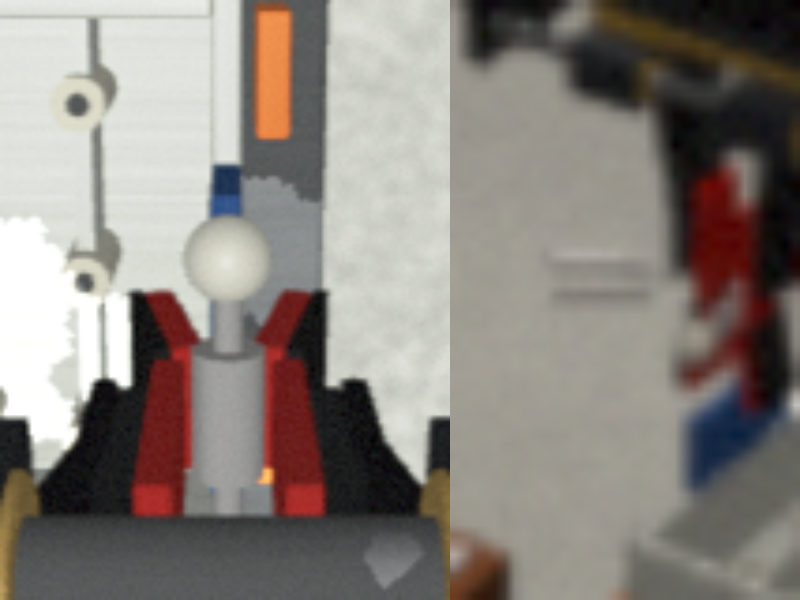

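The tab (column ~226 in the enlarged crop) now lies under the ball's axis (~228), with no contact force. 20 mm more.

>>> {"api": "carry_out", "payload": {"plan": [{"fingers": 1, "dx": 0, "dy": 0, "dz": 0.2, "rx": 0, "ry": 0, "rz": 0}, {"fingers": 1, "dx": 0, "dy": 0, "dz": 0.2, "rx": 0, "ry": 0, "rz": 0}, {"fingers": 1, "dx": 0, "dy": 0, "dz": 0.2, "rx": 0, "ry": 0, "rz": 0}, {"fingers": 1, "dx": 0, "dy": 0, "dz": 0.07, "rx": 0, "ry": 0, "rz": 0}, {"fingers": 1, "dx": 0, "dy": 0, "dz": 0, "rx": 0, "ry": 0, "rz": 0}]}}

```text
time_s: 15.72
tool_pos: [0.6172, -0.2384, 0.1332]
tool_rot: [-180.0, 0.0, 60.7]
force: [0.0, 0.7, -1.2]
grip_width: 0.0233
```

Run:
```python
from h import *
o=sensors.get_obs();print(o["tool_pos"],o["tool_rot"],o["grip_width"],o["force"].round(1))
im,K,E=cam("wrist")
d,Kd,Ed=cam("side")
cv2.imwrite("pics/w10.png",np.hstack([cv2.resize(im[130:290,255:375],(450,600)),cv2.resize(d[120:180,295:330],(350,600))])[:,:,::-1])
```

```text
[ 0.61722065 -0.23839534  0.13319944] [-1.79980903e+02  4.93032584e-03  6.07209594e+01] 0.023271943194000305 [ 0.   0.7 -1.2]
```

View pics/w10.png

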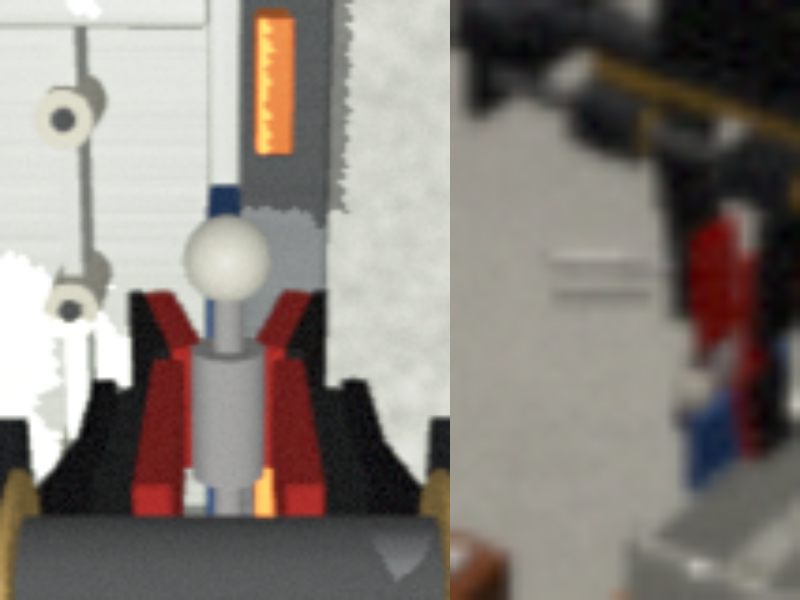

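The tab now sits between the jaws with about 1 N of force. Letting go gradually.

>>> {"api": "carry_out", "payload": {"plan": [{"fingers": 0.4, "dx": 0, "dy": 0, "dz": 0, "rx": 0, "ry": 0, "rz": 0}, {"fingers": 0.3, "dx": 0, "dy": 0, "dz": 0, "rx": 0, "ry": 0, "rz": 0}, {"fingers": 0.2, "dx": 0, "dy": 0, "dz": 0, "rx": 0, "ry": 0, "rz": 0}, {"fingers": 0.1, "dx": 0, "dy": 0, "dz": 0, "rx": 0, "ry": 0, "rz": 0}, {"fingers": 0, "dx": 0, "dy": 0, "dz": 0, "rx": 0, "ry": 0, "rz": 0}, {"fingers": -0.2, "dx": 0, "dy": 0, "dz": 0, "rx": 0, "ry": 0, "rz": 0}, {"fingers": -0.5, "dx": 0, "dy": 0, "dz": 0, "rx": 0, "ry": 0, "rz": 0}, {"fingers": -0.5, "dx": 0, "dy": 0, "dz": 0, "rx": 0, "ry": 0, "rz": 0}, {"fingers": -0.5, "dx": 0, "dy": 0, "dz": 0, "rx": 0, "ry": 0, "rz": 0}, {"fingers": -0.5, "dx": 0, "dy": 0, "dz": 0, "rx": 0, "ry": 0, "rz": 0}]}}

```text
time_s: 17.08
tool_pos: [0.6174, -0.2385, 0.1335]
tool_rot: [180.0, 0.0, 60.7]
force: [-0.7, -0.4, 0.2]
grip_width: 0.0649
```

Run:
```python
from h import *
o=sensors.get_obs();print(o["tool_pos"],o["tool_rot"],o["grip_width"],o["force"].round(1))
im,K,E=cam("wrist");np.savez("w11.npz",im=im,K=K,E=E)
d,Kd,Ed=cam("side")
cv2.imwrite("pics/w11.png",np.hstack([cv2.resize(im[100:290,210:420],(520,470)),cv2.resize(d[120:180,295:330],(275,470))])[:,:,::-1])
```

```text
[ 0.6173791  -0.23848622  0.13352739] [1.79987075e+02 3.49039326e-03 6.07182342e+01] 0.06485560676257719 [-0.7 -0.4  0.2]
```

View pics/w11.png

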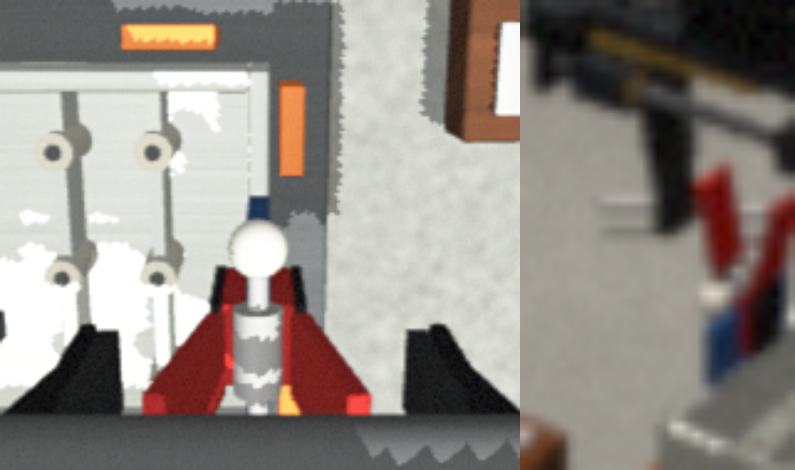

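The clamp stands upright on the tab, jaws closed, tails sprung open, and the fingers are clear. Going straight up, then looking.

>>> {"api": "carry_out", "payload": {"plan": [{"fingers": -0.5, "dx": 0, "dy": 0, "dz": -0.2, "rx": 0, "ry": 0, "rz": 0}, {"fingers": -0.5, "dx": 0, "dy": 0, "dz": -0.5, "rx": 0, "ry": 0, "rz": 0}, {"fingers": -0.5, "dx": 0, "dy": 0, "dz": -0.7, "rx": 0, "ry": 0, "rz": 0}, {"fingers": -0.5, "dx": 0, "dy": 0, "dz": -0.7, "rx": 0, "ry": 0, "rz": 0}, {"fingers": -0.5, "dx": 0, "dy": 0, "dz": -0.7, "rx": 0, "ry": 0, "rz": 0}, {"fingers": -0.5, "dx": 0, "dy": 0, "dz": -0.3, "rx": 0, "ry": 0, "rz": 0}, {"fingers": -0.5, "dx": 0, "dy": 0, "dz": 0, "rx": 0, "ry": 0, "rz": 0}]}}

```text
time_s: 18.05
tool_pos: [0.6177, -0.2385, 0.2273]
tool_rot: [179.9, -0.0, 60.7]
force: [-0.5, -0.5, -0.5]
grip_width: 0.065
```

Run:
```python
from h import *
o=sensors.get_obs();print(o["tool_pos"],o["tool_rot"],o["grip_width"],o["force"].round(1))
im,K,E=cam("wrist");np.savez("w12.npz",im=im,K=K,E=E)
cv2.imwrite("pics/w12.png",im[:,:,::-1])
crop(im,150,120,350,270,4,"pics/w12z.png")
for p in [(.5484,-.1602,.143),(.5144,-.2199,.143)]: print(proj(K,E,p))
```

```text
[ 0.61765177 -0.23845033  0.22728583] [ 1.79928448e+02 -1.18933353e-04  6.07171753e+01] 0.06502827076003576 [-0.5 -0.5 -0.5]
[193.39940178 165.28632368]
[201.61396505 243.91032088]
```

View pics/w12z.png

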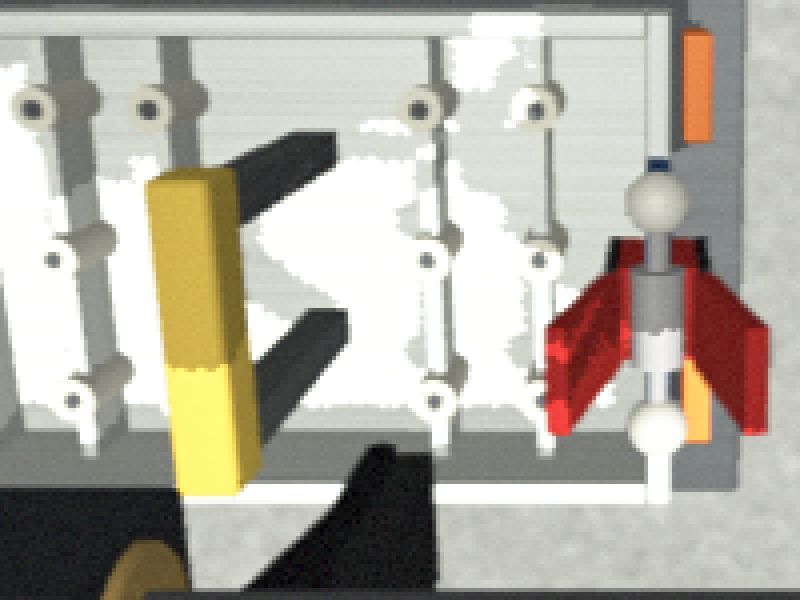

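The bar's top ends are at about (194.2,165.2) and (202,243.5), within 0.8 px of the prediction, so the housing hasn't shifted. The balls show at (314.4,170.4) and (314.4,226.9). Now a quick triangulated check of the clamp on the tab, then the bar.

>>> {"api": "carry_out", "payload": {"plan": [{"fingers": -0.5, "dx": 0, "dy": -0.4, "dz": 0, "rx": 0, "ry": 0, "rz": 0}, {"fingers": -0.5, "dx": 0, "dy": -0.8, "dz": 0, "rx": 0, "ry": 0, "rz": 0}, {"fingers": -0.5, "dx": 0, "dy": -0.8, "dz": 0, "rx": 0, "ry": 0, "rz": 0}, {"fingers": -0.5, "dx": 0, "dy": -0.8, "dz": 0, "rx": 0, "ry": 0, "rz": 0}, {"fingers": -0.5, "dx": 0, "dy": -0.49, "dz": 0, "rx": 0, "ry": 0, "rz": 0}, {"fingers": -0.5, "dx": 0, "dy": 0, "dz": 0, "rx": 0, "ry": 0, "rz": 0}]}}

```text
time_s: 18.85
tool_pos: [0.5304, -0.1899, 0.2264]
tool_rot: [180.0, 0.1, 60.7]
force: [1.1, -0.4, 0.5]
grip_width: 0.065
```

Run:
```python
from h import *
o=sensors.get_obs();print(o["tool_pos"],o["tool_rot"],o["grip_width"],o["force"].round(1))
a=np.load("w12.npz");im,K,E=cam("wrist");d,Kd,Ed=cam("side")
cv2.imwrite("pics/w13.png",np.hstack([cv2.resize(im[120:300,260:470],None,fx=2,fy=2),cv2.resize(d[130:190,300:360],(360,360))])[:,:,::-1])
A,B=[onz(a["K"],a["E"],p,.123) for p in [(314.2,170.2),(314.2,226.7)]]
np.savez("w13.npz",im=im,K=K,E=E)
print(A,B,np.linalg.norm(A-B),(A+B)/2)
```

```text
[ 0.53042028 -0.18990846  0.22643085] [1.79990174e+02 6.80637102e-02 6.07203313e+01] 0.06495827039377046 [ 1.1 -0.4  0.5]
[ 0.62925331 -0.2145544   0.123     ] [ 0.60336942 -0.26050745  0.123     ] 0.05274143316286469 [ 0.61631137 -0.23753092  0.123     ]
```

View pics/w13.png

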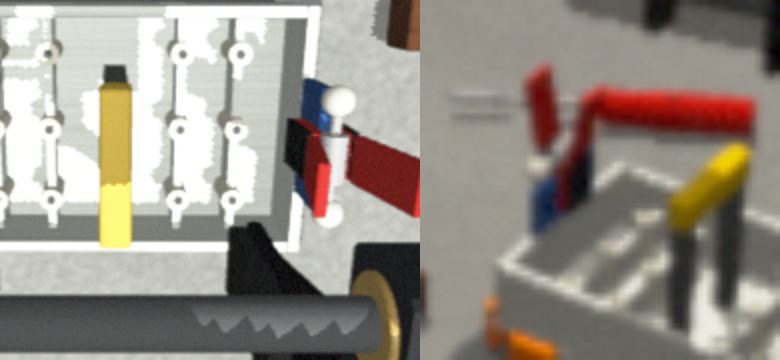

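The bar is at column ~317, right under the tool's centre line. The clamp centre at (0.6163,-0.2375) matches the tab's middle at (0.6162,-0.2378). Descending onto the bar.

Run:
```python
from h import *
a=np.load("w12.npz");b=np.load("w13.npz")
for p,q in [((314.2,170.2),(429.2,170.2)),((314.2,226.7),(424.2,226.7))]: print(tri([(a["K"],a["E"],p),(b["K"],b["E"],q)]))
```

```text
(array([ 0.62923165, -0.21459672,  0.12361011]), [np.float64(0.00016024021813639753), np.float64(0.0001602402181363099)])
(array([ 0.60387972, -0.25962295,  0.12586501]), [np.float64(8.119019001395204e-05), np.float64(8.119019001392822e-05)])
```

>>> {"api": "carry_out", "payload": {"plan": [{"fingers": -0.5, "dx": 0, "dy": 0.02, "dz": 0.4, "rx": 0, "ry": 0, "rz": 0}, {"fingers": -0.5, "dx": 0, "dy": 0, "dz": 0.6, "rx": 0, "ry": 0, "rz": 0}, {"fingers": -0.5, "dx": 0, "dy": 0, "dz": 0.6, "rx": 0, "ry": 0, "rz": 0}, {"fingers": -0.5, "dx": 0, "dy": 0, "dz": 0.6, "rx": 0, "ry": 0, "rz": 0}, {"fingers": -0.5, "dx": 0, "dy": 0, "dz": 0.5, "rx": 0, "ry": 0, "rz": 0}, {"fingers": -0.5, "dx": 0, "dy": 0, "dz": 0.4, "rx": 0, "ry": 0, "rz": 0}, {"fingers": -0.5, "dx": 0, "dy": 0, "dz": 0.3, "rx": 0, "ry": 0, "rz": 0}, {"fingers": -0.5, "dx": 0, "dy": 0, "dz": 0.2, "rx": 0, "ry": 0, "rz": 0}, {"fingers": -0.5, "dx": 0, "dy": 0, "dz": 0, "rx": 0, "ry": 0, "rz": 0}]}}

```text
time_s: 20.08
tool_pos: [0.5317, -0.1904, 0.1182]
tool_rot: [-180.0, 0.0, 60.7]
force: [-0.1, 0.3, 0.0]
grip_width: 0.0653
```

Run:
```python
from h import *
o=sensors.get_obs();print(o["tool_pos"],o["tool_rot"],o["grip_width"],o["force"].round(1))
im,K,E=cam("wrist");d,Kd,Ed=cam("side")
cv2.imwrite("pics/w14.png",np.hstack([cv2.resize(im[120:300,190:450],None,fx=2,fy=2),cv2.resize(d[120:190,295:350],(283,360))])[:,:,::-1])
```

```text
[ 0.53166461 -0.19043046  0.11823205] [-1.79984795e+02  4.87504355e-03  6.07205216e+01] 0.06528213500780865 [-0.1  0.3  0. ]
```

View pics/w14.png

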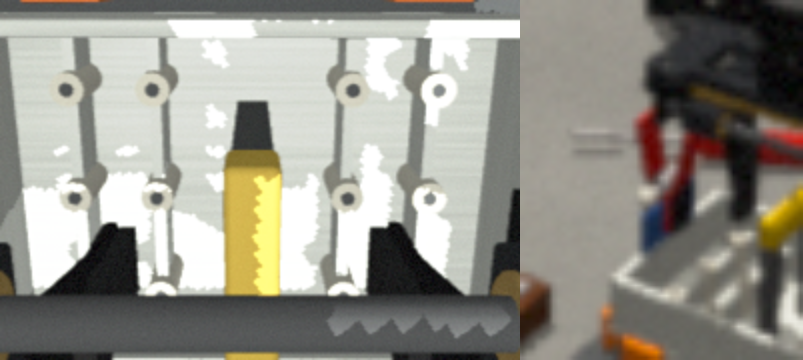

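The bar is centred between the fingers and the clamp is untouched (pivot 0.1245, mouth about 2–3 mm below the edge height of 0.109). Gripping with 50 N.

>>> {"api": "carry_out", "payload": {"plan": [{"fingers": 1, "dx": 0, "dy": 0, "dz": 0, "rx": 0, "ry": 0, "rz": 0}, {"fingers": 1, "dx": 0, "dy": 0, "dz": 0, "rx": 0, "ry": 0, "rz": 0}, {"fingers": 1, "dx": 0, "dy": 0, "dz": 0, "rx": 0, "ry": 0, "rz": 0}, {"fingers": 1, "dx": 0, "dy": 0, "dz": 0, "rx": 0, "ry": 0, "rz": 0}, {"fingers": 1, "dx": 0, "dy": 0, "dz": 0, "rx": 0, "ry": 0, "rz": 0}, {"fingers": 1, "dx": 0, "dy": 0, "dz": 0, "rx": 0, "ry": 0, "rz": 0}, {"fingers": 1, "dx": 0, "dy": 0, "dz": 0, "rx": 0, "ry": 0, "rz": 0}, {"fingers": 1, "dx": 0, "dy": 0, "dz": 0, "rx": 0, "ry": 0, "rz": 0}], "force": 50}}

```text
time_s: 21.18
tool_pos: [0.5317, -0.1904, 0.1184]
tool_rot: [-180.0, 0.0, 60.7]
force: [-0.1, 0.0, -0.1]
grip_width: 0.0133
```

>>> {"api": "carry_out", "payload": {"plan": [{"fingers": 1, "dx": 0, "dy": 0, "dz": -0.1, "rx": 0, "ry": 0, "rz": 0}, {"fingers": 1, "dx": 0, "dy": 0, "dz": -0.1, "rx": 0, "ry": 0, "rz": 0}, {"fingers": 1, "dx": 0, "dy": 0, "dz": -0.1, "rx": 0, "ry": 0, "rz": 0}, {"fingers": 1, "dx": 0, "dy": 0, "dz": -0.1, "rx": 0, "ry": 0, "rz": 0}, {"fingers": 1, "dx": 0, "dy": 0, "dz": -0.1, "rx": 0, "ry": 0, "rz": 0}, {"fingers": 1, "dx": 0, "dy": 0, "dz": -0.1, "rx": 0, "ry": 0, "rz": 0}, {"fingers": 1, "dx": 0, "dy": 0, "dz": 0, "rx": 0, "ry": 0, "rz": 0}]}}

```text
time_s: 22.05
tool_pos: [0.532, -0.1905, 0.1368]
tool_rot: [180.0, 0.0, 60.7]
force: [0.4, 0.5, -7.6]
grip_width: 0.0136
```

Run:
```python
from h import *
o=sensors.get_obs();print(o["tool_pos"],o["tool_rot"],o["grip_width"],o["force"].round(1),o["wrist_torque"].round(2))
im,K,E=cam("wrist");d,Kd,Ed=cam("side")
cv2.imwrite("pics/w15.png",np.hstack([cv2.resize(im[120:300,190:450],None,fx=2,fy=2),cv2.resize(d[120:210,295:385],(283,360))])[:,:,::-1])
```

```text
[ 0.53202744 -0.19049653  0.13682446] [1.79955903e+02 7.04305925e-04 6.07211762e+01] 0.013628513593181056 [ 0.4  0.5 -7.6] [ 0.04 -0.02 -0.03]
```

View pics/w15.png

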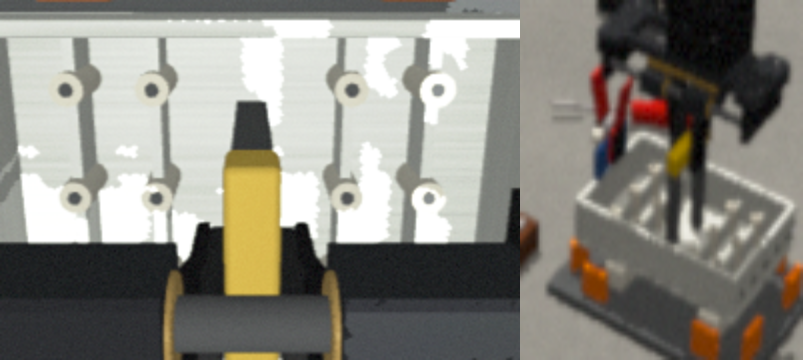

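The housing is off the rests (7.6 N), and the wrist view of the tray is unchanged, so it is level. Lifting the remaining ~102 mm.

>>> {"api": "carry_out", "payload": {"plan": [{"fingers": 1, "dx": 0, "dy": 0, "dz": -0.2, "rx": 0, "ry": 0, "rz": 0}, {"fingers": 1, "dx": 0, "dy": 0, "dz": -0.3, "rx": 0, "ry": 0, "rz": 0}, {"fingers": 1, "dx": 0, "dy": 0, "dz": -0.4, "rx": 0, "ry": 0, "rz": 0}, {"fingers": 1, "dx": 0, "dy": 0, "dz": -0.4, "rx": 0, "ry": 0, "rz": 0}, {"fingers": 1, "dx": 0, "dy": 0, "dz": -0.4, "rx": 0, "ry": 0, "rz": 0}, {"fingers": 1, "dx": 0, "dy": 0, "dz": -0.4, "rx": 0, "ry": 0, "rz": 0}, {"fingers": 1, "dx": 0, "dy": 0, "dz": -0.4, "rx": 0, "ry": 0, "rz": 0}, {"fingers": 1, "dx": 0, "dy": 0, "dz": -0.4, "rx": 0, "ry": 0, "rz": 0}, {"fingers": 1, "dx": 0, "dy": 0, "dz": -0.3, "rx": 0, "ry": 0, "rz": 0}, {"fingers": 1, "dx": 0, "dy": 0, "dz": -0.15, "rx": 0, "ry": 0, "rz": 0}, {"fingers": 1, "dx": 0, "dy": 0, "dz": -0.05, "rx": 0, "ry": 0, "rz": 0}, {"fingers": 1, "dx": 0, "dy": 0, "dz": 0, "rx": 0, "ry": 0, "rz": 0}]}}

```text
time_s: 23.65
tool_pos: [0.5316, -0.1904, 0.2382]
tool_rot: [-180.0, 0.0, 60.7]
force: [-0.3, -0.9, -7.6]
grip_width: 0.0132
```

>>> {"api": "carry_out", "payload": {"plan": [{"fingers": 1, "dx": 0, "dy": 0, "dz": 0, "rx": 0, "ry": 0, "rz": 0}, {"fingers": 1, "dx": 0, "dy": 0, "dz": 0, "rx": 0, "ry": 0, "rz": 0}, {"fingers": 1, "dx": 0, "dy": 0, "dz": 0, "rx": 0, "ry": 0, "rz": 0}, {"fingers": 1, "dx": 0, "dy": 0, "dz": 0, "rx": 0, "ry": 0, "rz": 0}]}}

```text
time_s: 24.15
tool_pos: [0.5317, -0.1904, 0.2384]
tool_rot: [-180.0, 0.0, 60.7]
force: [0.5, -1.4, -7.8]
grip_width: 0.0136
```

Run:
```python
from h import *
o=sensors.get_obs();print(o["tool_pos"],o["tool_rot"],o["grip_width"],o["force"].round(1),o["wrist_torque"].round(2),o["joint_velocities"].round(2))
im,K,E=cam("wrist");d,Kd,Ed=cam("side");s,Ks,Es=cam("scene")
cv2.imwrite("pics/w16.png",np.hstack([cv2.resize(im[120:300,190:450],None,fx=1.5,fy=1.5)[:270],cv2.resize(d[70:205,270:400],(260,270)),])[:,:,::-1])
cv2.imwrite("pics/d16.png",np.hstack([cv2.resize(d[70:210,265:405],(400,400)),cv2.resize(s[100:240,190:330],(400,400))])[:,:,::-1])
```

```text
[ 0.53174587 -0.19041878  0.23840053] [-1.79998970e+02  3.33659422e-03  6.07229645e+01] 0.013579853444583977 [ 0.5 -1.4 -7.8] [-0.06  0.02 -0.02] [ 0.04 -0.03 -0.07 -0.03  0.03  0.02  0.01]
```

View pics/w16.png

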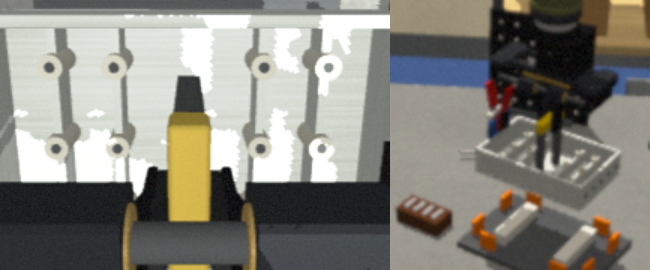

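View pics/d16.png

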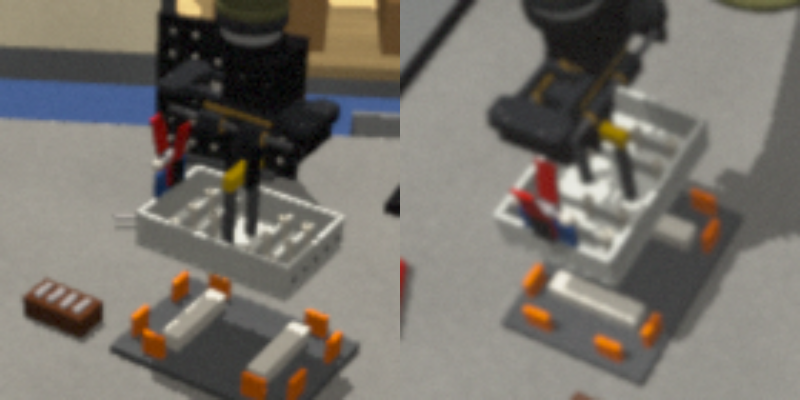

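The housing hangs level at 12 cm (TCP rose 0.1184 → 0.2384), the tray's wrist view is unchanged, and the clamp is still upright on the tab. Handing in.

Run:
```python
from cell import ticket
print(ticket.sign_off())
```

```text
the job is handed in; nothing more can be done
None
```

The clamp is on the blue tab and the housing is held about 12 cm above the cradle rests. I handed the job in at about 24.3 s of the 58 s; the hand-in gives no verdict.

**Clamp:** I squeezed it off the rail (23 mm opening), turned it, lowered it over the tab and let go. From the wrist camera, its centre was at (0.6163, -0.2375) and the tab's middle at (0.6162, -0.2378). The mouth was about 2–3 mm below the tab's edge, and the clamp stood upright. I saw the grip only in pictures, because the robot has no sensor for the clamp's bite force.

**Lift:** I gripped the yellow bar (13.5 mm opening, 50 N) and lifted straight up by 120 mm. The load read about 7.7 N and held steady. The wrist view of the tray did not change during the lift, so the housing stayed level without slipping. The last pictures show the clamp still on the tab and clear of the gripper.

**What disagreed:**
- **First move:** it was refused because the rows lacked some keys.
- **Tab measurement:** one reading gave 51 mm instead of 60 because I took a shadow for the tab's end. I corrected it to 59 mm before placing the clamp.
- **Heights:** some two-view heights were off by 2–4 mm (tab edge 0.109–0.113 m, clamp balls 0.124–0.126 m).

The bystanders were not measured again at the end. The arm recorded no unexpected forces along the way.

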